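# Load the log wagon and the tender for the winter railway

### The job

Load the train for tonight's run: lay the two round logs on the log wagon, one in each pair of notches and about even at both ends, and put the two firewood bundles into the tender lengthwise and one behind the other down the middle, slid down its sloping floor until the first rests against the front board and the second against the first. Leave the squared beams and the milk churn where they are.

Things in the scene. Friction and masses are not known exactly. Their poses are not given: they have to be found in the camera images.
- log_a: a round log with dark bark and pale sawn ends, 140 mm long, 30 mm in diameter, lying down; origin at its centre, on its axis, 15 mm above what it lies on; x runs along the log. It can roll. At most 85 g
- log_b: a round log with dark bark and pale sawn ends, 140 mm long, 30 mm in diameter, lying down; origin at its centre, on its axis, 15 mm above what it lies on; x runs along the log. It can roll. At most 85 g
- bundle_a: a strapped bundle of split firewood, 52 mm long (x, the way the sticks run), 38 wide (y), 36 high (z), two dark straps; origin at the centre of its underside. Under 70 g. On the tender's slope it stays where put; a push of 1 N slides it. Against the front board (which its upper edge meets) its origin is at y = 37, z = 53 mm of the tender; one touching it from behind: y = -14, z = 64 mm
- bundle_b: a strapped bundle of split firewood, 52 mm long (x, the way the sticks run), 38 wide (y), 36 high (z), two dark straps; origin at the centre of its underside. Under 70 g. On the tender's slope it stays where put; a push of 1 N slides it. Against the front board (which its upper edge meets) its origin is at y = 37, z = 53 mm of the tender; one touching it from behind: y = -14, z = 64 mm
- beam_a: a square-sawn pale beam, 140 by 26 by 26 mm, lying along its x; origin at the centre of its underside. Not part of this job
- beam_b: a square-sawn pale beam, 140 by 26 by 26 mm, lying along its x; origin at the centre of its underside. Not part of this job
- churn: a small upright metal milk churn, 34 mm in diameter, 51 mm high, narrower neck and lid; origin at the centre of its underside. Not part of this job
- log_wagon: flat log wagon, fixed, deck 100 x 200 mm. Origin mid-wagon at rail head (22 mm above the table), y along the track, z up. Two dark cross bunks at y = +-45 mm, tops at z = 48 mm; wedges on them leave notches centred at x = +-29 mm. A seated log lies along y, its axis at z = 63 mm; let go within 10 mm it settles in. Iron stakes at the bunk ends (inside x = +-55 mm) reach z = 99 mm
- tender: maroon open-topped tender, fixed, 112 x 200 mm. Origin at its middle at rail head (22 mm above the table), y along the track to its front (locomotive end), z up. Bunker inside x = +-52 mm, y = +-70 mm, walls 4 mm thick, tops at z = 94 mm. The floor falls 12 degrees to the front: z = 76 mm at the rear board (y = -70), 61 at y = 0, 46 at the front board (y = 70). Vehicles stand in any order
- loaded_wagon: low-sided wooden wagon, fixed, 112 x 200 mm, already full of crates and kegs up to z = 83 mm. Origin at its middle at rail head (22 mm above the table), y along the track. Not part of this job
Not all that is in view belongs to the job. Leave any pink or yellow look-alike of the log_a alone.

How it is judged:
At the end, for the whole second after the job is handed in: Each log is down in its own notches (8 mm sideways, 20 mm lengthwise, 7 degrees). Both bundles lie lengthwise (20 degrees) on the tender floor within 18 mm of its middle line, one within 8 mm of the front board, the other close behind (origins at most 60 mm apart). All four let go and still ((((x of log_a in the frame of log_wagon between 0.021 and 0.037 m and y of log_a in the frame of log_wagon between -0.02 and 0.02 m and z of log_a in the frame of log_wagon between 0.057 and 0.068 m and angle between the x axis of log_a and the y axis of log_wagon, either way round below 0.12 rad) and (x of log_b in the frame of log_wagon between -0.037 and -0.021 m and y of log_b in the frame of log_wagon between -0.02 and 0.02 m and z of log_b in the frame of log_wagon between 0.057 and 0.068 m and angle between the x axis of log_b and the y axis of log_wagon, either way round below 0.12 rad)) or ((x of log_b in the frame of log_wagon between 0.021 and 0.037 m and y of log_b in the frame of log_wagon between -0.02 and 0.02 m and z of log_b in the frame of log_wagon between 0.057 and 0.068 m and angle between the x axis of log_b and the y axis of log_wagon, either way round below 0.12 rad) and (x of log_a in the frame of log_wagon between -0.037 and -0.021 m and y of log_a in the frame of log_wagon between -0.02 and 0.02 m and z of log_a in the frame of log_wagon between 0.057 and 0.068 m and angle between the x axis of log_a and the y axis of log_wagon, either way round below 0.12 rad))) and (((x of bundle_a in the frame of tender between -0.018 and 0.018 m and y of bundle_a in the frame of tender between 0.029 and 0.045 m and z of bundle_a in the frame of tender between 0.045 and 0.062 m and angle between the x axis of bundle_a and the y axis of tender, either way round below 0.4 rad and angle between bundle_a's own z axis and vertical below 0.4 rad) and (x of bundle_b in the frame of tender between -0.018 and 0.018 m and y of bundle_b in the frame of tender between -0.026 and -0.004 m and z of bundle_b in the frame of tender between 0.055 and 0.073 m and angle between the x axis of bundle_b and the y axis of tender, either way round below 0.4 rad and angle between bundle_b's own z axis and vertical below 0.4 rad)) or ((x of bundle_b in the frame of tender between -0.018 and 0.018 m and y of bundle_b in the frame of tender between 0.029 and 0.045 m and z of bundle_b in the frame of tender between 0.045 and 0.062 m and angle between the x axis of bundle_b and the y axis of tender, either way round below 0.4 rad and angle between bundle_b's own z axis and vertical below 0.4 rad) and (x of bundle_a in the frame of tender between -0.018 and 0.018 m and y of bundle_a in the frame of tender between -0.026 and -0.004 m and z of bundle_a in the frame of tender between 0.055 and 0.073 m and angle between the x axis of bundle_a and the y axis of tender, either way round below 0.4 rad and angle between bundle_a's own z axis and vertical below 0.4 rad))) and distance between bundle_a and bundle_b below 0.06 m and linear speed of each of log_a, log_b, bundle_a, bundle_b below 0.02 m/s and contact force between each of log_a, log_b, bundle_a, bundle_b and the fingers below 0.1 N); the robot touches nothing.
It fails at once if the first squared beam is pushed away or knocked over (distance of beam_a from where it was at the start of the episode above 0.03 m).
It fails at once if the second squared beam is pushed away or knocked over (distance of beam_b from where it was at the start of the episode above 0.03 m).
It fails at once if the milk churn is pushed away or knocked over (distance of churn from where it was at the start of the episode above 0.03 m or angle between churn's own z axis and vertical above 0.5 rad).
It also fails if it takes over 104 s, if anything falls off the work surface, if the arm or the gripper's body presses on something with over 40 N, if the wrist force passes 120 N, or if a joint passes its speed limit or range.

### The arm

A 6-joint arm with a two-finger parallel gripper is mounted at the origin on the work surface. World frame = base frame: x ahead of the robot, y to its left, z up, the work surface at z = 0. Lengths are in m, angles in rad, forces in N, time in s.
With the tool pointing down it reaches from about 0.35 to 0.975 m from the base axis. Payload 4.9 kg.
Tool frame: the origin (TCP) lies at the very end of the fingers, on their centre line; the grasp point (between the pads) lies ctrl.grip_point_offset behind it (ctrl.grip_point_offset is the distance from the TCP to the grasp point, in m); z points along the fingers, y is the line along which they close (so a half turn about z gives the same grasp; the last joint's range is limited). The gripper opens to 85 mm and grips with 20 to 120 N. Pads are 22 mm wide; open, the fingers measure 114 mm over their backs; the gripper's body (76 mm by 85 mm) begins 54 mm behind the grasp point. The pads swing forward as they close: fully open they stand 13 mm farther back than shut.
Start: joints at [-1.332, 0.053, 1.613, -0, 1.476, -0.119], TCP at [0.219, -0.585, 0.231] pointing down, gripper open.
Joint ranges: [-3.01, 3.01], [-1.01, 2.22], [0.06, 2.58], [-1.02, 4.17], [0.09, 2.62], [-3.14, 3.14]. Speed limits (rad/s): [2.57, 2.57, 3.14, 3.14, 3.14, 3.14].

### API

Orientations are given as a rotation vector (axis times angle).
In Python, from station import ctrl gives the robot as it stands. The module is installed in compiled form; this text tells all that it offers.
- The arm moves only by the tool drive_tool, never from a script. Its argument "steps" is a list of rows, each an object with "translation": the shift along the tool's x, y, z normalised to -1 to 1, where 1 is 4 cm, a list of three; "angular": the turn, a rotation vector about the tool's x, y, z normalised to -1 to 1, where 1 is 8 degrees, a list of three; "gripper": the opening, from 0 (shut) to 1 (fully open). In form: [{"translation": [dx, dy, dz], "angular": [wx, wy, wz], "gripper": gripper}, ...]. A call has 1 to 8 rows; each row shifts and turns the commanded pose from where the row before left it, along the tool's axes as they then stand; what a row does not reach is not made up. A row lasts 1/8 s, in which the tool goes at most 62.5 mm and 10.7 degrees, less where a joint would pass 70% of its speed; a pose out of reach is approached as far as the arm can. A call with a number of a shift or a turn outside -1 to 1 is refused whole. A call with a gripper value outside its range is refused whole. The fingers move at their own pace and stop on an object; "force" is the grip in N (left out, the last holds). Time passes only in rows, so rows that do not move let the fingers close. It gives the time, the measured TCP pose, the force, the opening and the grip force at its end, in the units of the state.
- ctrl.get_obs(): the state, without advancing time (a new reading comes with each control period).
- ctrl.get_image(name): name is "scene" or "top" or "wrist"; returns a dict with "color" (400x640x3 uint8, red, green, blue), "depth" (400x640 float32, m along the optical axis (not along the pixel's ray), 0 where there is no reading), "fx", "fy", "cx", "cy" (pixels), "R" (3x3) and "t" (3): a world point X has camera coordinates R X + t. Camera axes: x right, y down, z forward; pixel columns grow to the right and rows downward; lengths in m; the calibration is good to about 2 mm. A picture is of the moment at which its call begins.
- ctrl.finish_job(): hands the job in; it is judged then, once.
The state is a dict: "t": time; "q": joint angles; "dq": joint speeds; "effort": joint torques, N m; "tool_pos": TCP position; "tool_rot": TCP orientation; "contact_force": force on the tool from outside, world axes, zero at the start; "wrist_torque": the same for the moment, N m; "opening": finger opening in m; "grip_force": force on a finger pad.
Only numpy, scipy, OpenCV 4.12 (cv2) and the standard library are available. Lean on these libraries where they do the work, as an engineer would, in place of code of your own. Each camera call takes 0.05 s, during which the arm holds its last target. There are 200 camera calls.

## Working session

There is one attempt and no reset: what is moved stays moved. The work goes in short steps, Python scripts to look and compute and a tool call to move; the robot and the scene stay as the last step left them, time stands still between calls to the robot, and variables do not carry over. Pictures are saved under pics/ and viewed, at most 14 in all, crops included, and the job is handed in when it is done.

Besides the shell and the picture viewer there is one more tool, called as a command line: name --argument value ..., lists and objects as JSON in quotes. drive_tool: Moves the arm, as the interface text tells. Its arguments: {"type":"object","properties":{"steps":{"type":"array"},"force":{"type":"number"}},"required":["steps"]}

```bash
mkdir -p pics; cat > h.py <<'E'
import numpy as np, cv2
from station import ctrl
def grab(n):
    im=ctrl.get_image(n); np.save  # keep
    return im
def save(im,f): cv2.imwrite(f,cv2.cvtColor(im["color"],cv2.COLOR_RGB2BGR))
def pt(im,u,v,d=None):
    if d is None:
        p=im["depth"][int(v)-1:int(v)+2,int(u)-1:int(u)+2]; d=np.median(p[p>0]) if (p>0).any() else np.nan
    c=np.array([(u-im["cx"])/im["fx"]*d,(v-im["cy"])/im["fy"]*d,d])
    return im["R"].T@(c-im["t"])
def onz(im,u,v,z):
    r=im["R"].T@np.array([(u-im["cx"])/im["fx"],(v-im["cy"])/im["fy"],1]); o=-im["R"].T@im["t"]
    return o+r*(z-o[2])/r[2]
E
python3 - <<'E'
from h import *
import pickle
for n in("scene","top"):
    im=grab(n); save(im,f"pics/{n}0.png"); pickle.dump(im,open(n+"0.pkl","wb"))
    print(n,im["fx"],-im["R"].T@im["t"],im["R"].round(2).tolist(),(im["depth"]>0).mean())
o=ctrl.get_obs(); print(o,ctrl.grip_point_offset)
E
```

```text
scene 418.30311777571774 [1.01747853 0.73921931 0.86196995] [[-0.71, 0.71, 0.01], [0.5, 0.51, -0.7], [-0.5, -0.49, -0.71]] 0.9958203125
top 461.3874733583033 [0.15920132 0.1802054  1.52303837] [[-0.05, -1.0, 0.0], [-0.98, 0.05, -0.2], [0.2, -0.01, -0.98]] 0.9961328125
{'t': 0.1, 'q': array([-1.33199541e+00,  5.32904332e-02,  1.61417044e+00, -1.31783551e-05,
        1.47600396e+00, -1.18981681e-01]), 'dq': array([-0.00046052, -0.0005583 , -0.00373108, -0.00017468, -0.0009899 ,
       -0.00214966]), 'effort': array([ 1.30664233e-03, -3.94903672e+01, -3.71363461e+01, -4.93066511e-05,
        3.93007620e-03, -1.25719663e-05]), 'tool_pos': array([ 0.21874548, -0.58486081,  0.230178  ]), 'tool_rot': array([-3.08961922e+00, -5.58680386e-01,  1.96529040e-04]), 'contact_force': array([-0.21641338, -0.01279391, -0.03273077]), 'wrist_torque': array([ 0.02555707,  0.04699531, -0.02523279]), 'grip_force': 0.0, 'opening': 0.08557319969891185} 0.0187
```

View pics/top0.png

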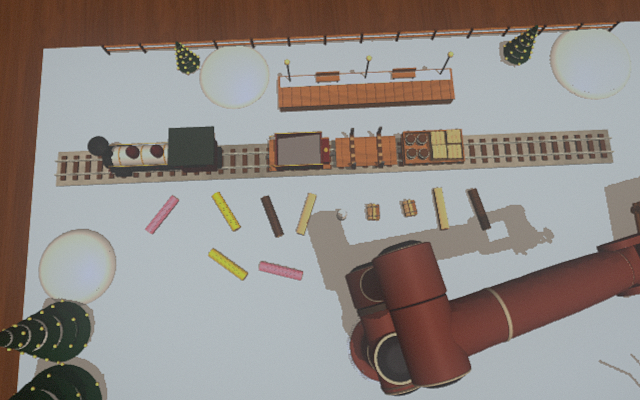

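View pics/scene0.png

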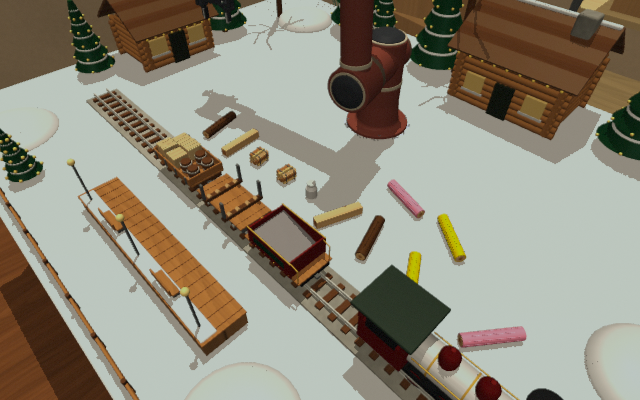

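The top view shows these look-alikes:
- **Dark round logs:** (272,216) and (480,209). These are the ones I want.
- **Pale square beams:** (306,214) and (441,208). Leave.
- **Pink decoys:** (162,214) and (281,270). Leave.
- **Yellow decoys:** (226,211) and (228,264). Leave.
- **Bundles:** (373,212) and (409,208).
- **Churn:** (341,214). Leave.

The vehicles are the tender at (300,150), the log wagon at (366,150) and the loaded wagon at (433,147). The locomotive is on the left, which is +y. The scene view agrees, with the dark logs at (220,124) and (370,238).

```bash
python3 - <<'E'
from h import *
import pickle
T=pickle.load(open("top0.pkl","rb"));S=pickle.load(open("scene0.pkl","rb"))
def cloud(im):
    v,u=np.mgrid[:400,:640];d=im["depth"]
    c=np.stack([(u-im["cx"])/im["fx"]*d,(v-im["cy"])/im["fy"]*d,d],-1)
    return (c-im["t"])@im["R"]
CT,CS=cloud(T),cloud(S)
print("table z",[np.round(pt(T,*p),4).tolist() for p in((330,250),(240,190),(500,250))],[np.round(pt(S,*p),4).tolist() for p in((300,250),(330,240))])
seeds=dict(logL=(272,216),logR=(480,209),bunL=(373,212),bunR=(409,208),beamL=(306,214),beamR=(441,208),churn=(341,214))
for n,p in seeds.items():
    c=CT[p[1],p[0]]
    for nm,C in(("T",CT),("S",CS)):
        m=(np.abs(C[...,0]-c[0])<.09)&(np.abs(C[...,1]-c[1])<.09)&(C[...,2]>.009)&(C[...,2]<.07)
        nl,l,st,ce=cv2.connectedComponentsWithStats(m.astype(np.uint8))
        # component closest to c
        i=min(range(1,nl),key=lambda i:np.linalg.norm(C[l==i].mean(0)[:2]-c[:2])-(st[i,4]>40))
        P=C[l==i]; Z=np.percentile(P[:,2],95); Q=P[P[:,2]>Z-.012]
        (cx,cy),(w,h),a=cv2.minAreaRect((Q[:,:2]*1000).astype(np.float32))
        if w<h: w,h,a=h,w,a+90
        print(n,nm,len(P),"topz %.4f"%Z,"c %.1f %.1f size %.0f %.0f ang(long axis from +x) %.1f"%(cx,cy,w,h,a))
# vehicles: height map
for nm,C in(("T",CT),("S",CS)):
    for s,(x0,x1,y0,y1) in dict():pass
np.save("ct.npy",CT);np.save("cs.npy",CS)
for nm,im,boxes in(("T",T,[(265,120,200,60)]),):
    crop=cv2.resize(cv2.cvtColor(im["color"],cv2.COLOR_RGB2BGR)[120:240,258:498],None,fx=3.3,fy=3.3,interpolation=cv2.INTER_CUBIC); cv2.imwrite("pics/topc.png",crop)
crop=cv2.resize(cv2.cvtColor(S["color"],cv2.COLOR_RGB2BGR)[100:290,140:400],None,fx=3,fy=3,interpolation=cv2.INTER_CUBIC); cv2.imwrite("pics/scc.png",crop)
E
```

```text
table z [[0.3096, 0.1511, -0.0029], [0.5283, 0.4448, -0.0019], [0.2804, -0.4102, -0.0015]] [[0.6221, 0.2779, 0.076], [0.5055, 0.265, 0.0006]]
logL T 389 topz 0.0326 c 429.0 339.4 size 142 29 ang(long axis from +x) 19.0
logL S 549 topz 0.0321 c 431.0 338.6 size 145 29 ang(long axis from +x) 19.6
logR T 399 topz 0.0327 c 417.2 -348.6 size 140 30 ang(long axis from +x) 13.5
logR S 330 topz 0.0325 c 420.2 -347.8 size 144 33 ang(long axis from +x) 11.7
bunL T 189 topz 0.0394 c 425.7 4.3 size 51 37 ang(long axis from +x) 2.4
bunL S 261 topz 0.0383 c 429.0 4.7 size 52 41 ang(long axis from +x) 177.8
bunR T 200 topz 0.0389 c 433.0 -117.1 size 51 37 ang(long axis from +x) 7.5
bunR S 244 topz 0.0389 c 434.6 -116.3 size 53 39 ang(long axis from +x) 11.4
beamL T 351 topz 0.0302 c 431.1 225.1 size 140 27 ang(long axis from +x) 160.0
beamL S 566 topz 0.0287 c 434.7 225.1 size 142 31 ang(long axis from +x) 160.1
beamR T 382 topz 0.0300 c 425.7 -221.7 size 140 28 ang(long axis from +x) 5.0
beamR S 378 topz 0.0294 c 428.2 -221.2 size 145 33 ang(long axis from +x) 5.1
churn T 88 topz 0.0528 c 421.8 108.4 size 23 22 ang(long axis from +x) 86.6
churn S 169 topz 0.0527 c 425.2 109.5 size 25 24 ang(long axis from +x) 33.1
```

View pics/topc.png

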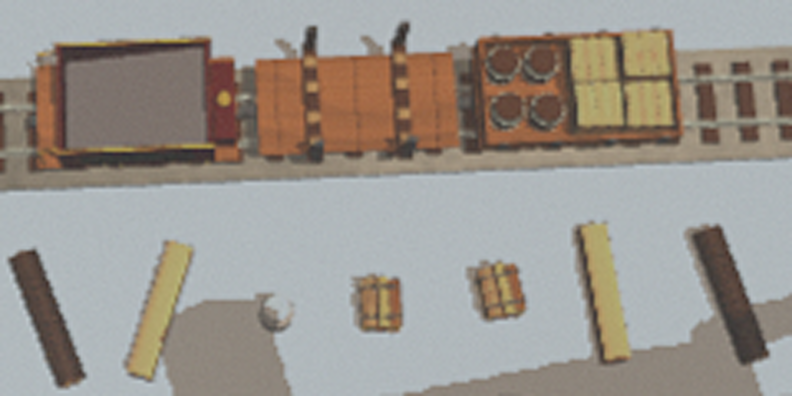

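View pics/scc.png

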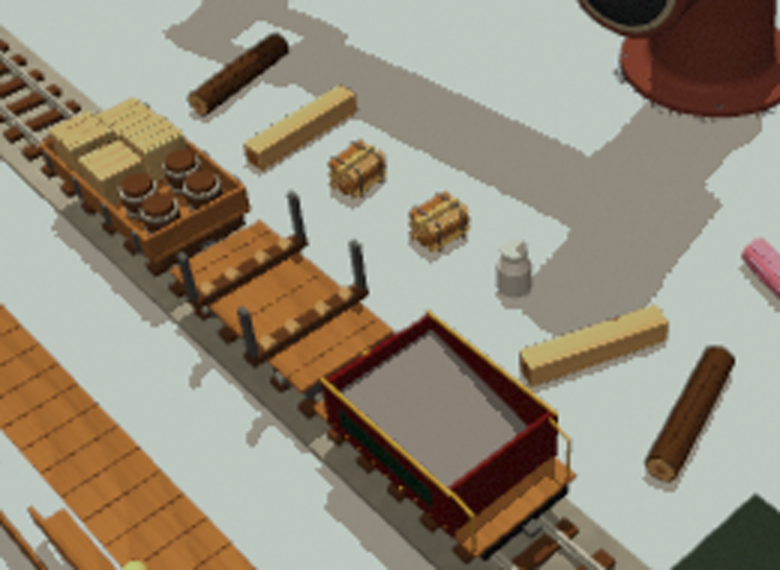

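The crops confirm two round dark-bark logs and two strapped bundles. All their sizes and heights match the text. Next I'll measure the vehicles.

```bash
python3 - <<'E'
from h import *
CT,CS=np.load("ct.npy"),np.load("cs.npy")
for nm,C in(("T",CT),("S",CS)):
    P=C.reshape(-1,3)
    B=P[(P[:,0]>.5)&(P[:,0]<.75)&(P[:,1]>-.45)&(P[:,1]<.4)]
    # tender wall tops
    w=B[(B[:,2]>.109)&(B[:,2]<.122)&(B[:,1]>.13)&(B[:,1]<.4)]
    (cx,cy),(a,b),ang=cv2.minAreaRect((w[:,:2]*1000).astype(np.float32)); print(nm,"tender rim",len(w),np.round([cx,cy,a,b,ang,np.median(w[:,2])*1000],1))
    # tender floor profile
    mx,my=cx/1e3,cy/1e3
    for dy in(-.05,-.025,0,.025,.05):
        f=B[(abs(B[:,0]-mx)<.025)&(abs(B[:,1]-my-dy)<.006)]; print("  floor dy",dy,round(float(np.median(f[:,2])),4),len(f))
    # stakes
    w=B[(B[:,2]>.088)&(B[:,2]<.125)&(B[:,1]>-.1)&(B[:,1]<.13)]
    lab=np.full(len(w),-1)
    for ix in(0,1):
        xm=np.median(w[:,0]); 
    q,_,cen=None,None,None
    _,l,cen=cv2.kmeans((w[:,:2]*1000).astype(np.float32),4,None,(3,100,.01),10,0)
    for i in range(4): 
        k=w[l[:,0]==i]; print("  stake",np.round(cen[i],1),len(k),np.round(k[:,2].max()*1000))
    # bunks
    w=B[(B[:,2]>.0655)&(B[:,2]<.088)&(B[:,1]>-.08)&(B[:,1]<.11)]
    _,l,cen=cv2.kmeans(np.ascontiguousarray(w[:,1:2]*1000).astype(np.float32),2,None,(3,100,.01),10,0)
    for i in range(2):
        k=w[l[:,0]==i]; print("  bunk",np.round(cen[i],1),len(k),"x",np.round(np.percentile(k[:,0],[2,98])*1000),"z",np.round(np.percentile(k[:,2],[5,50,95])*1000), "line",np.polyfit(k[:,0],k[:,1],1).round(3))
    # deck extents
    w=B[(B[:,2]>.045)&(B[:,2]<.062)&(B[:,1]>-.11)&(B[:,1]<.135)]
    (cx,cy),(a,b),ang=cv2.minAreaRect((w[:,:2]*1000).astype(np.float32)); print("  deck",np.round([cx,cy,a,b,ang,np.median(w[:,2])*1000],1))
    # loaded wagon
    w=B[(B[:,2]>.07)&(B[:,2]<.115)&(B[:,1]<-.11)]
    (cx,cy),(a,b),ang=cv2.minAreaRect((w[:,:2]*1000).astype(np.float32)); print("  loaded",np.round([cx,cy,a,b,ang],1))
E
```

```text
T tender rim 220 [626.  245.3 165.1 114.5  88.8 113.3]
  floor dy -0.05 0.0912 57
  floor dy -0.025 0.0855 51
  floor dy 0 0.0804 53
  floor dy 0.025 0.0744 53
  floor dy 0.05 0.0699 51
  stake [565.8  63.3] 16 122.0
  stake [680.9 -27.7] 18 123.0
  stake [682.   62.5] 17 125.0
  stake [565.7 -25.8] 16 122.0
  bunk [-25.7] 139 x [564. 682.] z [66. 69. 79.] line [-0.001 -0.025]
  bunk [62.9] 143 x [565. 682.] z [66. 70. 77.] line [-0.012  0.071]
  deck [621.2  12.3 244.9 113.9  89.3  58.2]
  loaded [ 622.7 -205.3  190.9  115.5   89.5]
S tender rim 515 [629.9 241.8 158.7 113.6  89.5 114.2]
  floor dy -0.05 0.0932 94
  floor dy -0.025 0.0877 92
  floor dy 0 0.0825 103
  floor dy 0.025 0.0773 98
  floor dy 0.05 nan 0
  stake [685.4 -26.7] 40 123.0
  stake [569.9 -24.9] 41 123.0
  stake [686.5  63.9] 45 123.0
  stake [570.8  64.2] 45 123.0
  bunk [-25.8] 246 x [568. 688.] z [67. 71. 83.] line [-0.009 -0.02 ]
  bunk [64.1] 272 x [569. 688.] z [67. 71. 81.] line [-0.008  0.069]
  deck [626.7   4.6 228.8 121.8  89.8  60.2]
  loaded [ 624.6 -205.2  191.2  117.    89.4]
  return _methods._mean(a, axis=axis, dtype=dtype,
  ret = ret.dtype.type(ret / rcount)
```

```bash
cat >> h.py <<'E'
from scipy.spatial.transform import Rotation as Ro
def Rt(yaw,tilt=0):  # tool x at world angle yaw(deg), pointing down; then tilt about tool y
    return Ro.from_euler('z',yaw,degrees=True)*Ro.from_euler('x',180,degrees=True)*Ro.from_euler('y',tilt,degrees=True)
def plan(*wps,pos=None,rot=None):
    "shift in units of 4cm along the tool axes as they stand, then turn in units of 8 deg (turn made after the shift)"
    o=ctrl.get_obs(); p=o["tool_pos"] if pos is None else np.array(pos); r=Ro.from_rotvec(o["tool_rot"]) if rot is None else rot
    print("now",np.round(p,4),"yaw %.1f"%np.degrees(np.arctan2(*r.as_matrix()[1::-1,0])),"t %.1f"%o["t"],"open %.4f gf %.1f F"%(o["opening"],o["grip_force"]),o["contact_force"].round(1))
    for xyz,yaw,tilt in wps:
        d=r.inv().apply(np.array(xyz)-p)/.04; R2=Rt(yaw,tilt); w=np.degrees((r.inv()*R2).as_rotvec())/8
        print("shift",d.round(2),"turn",w.round(2)); p=np.array(xyz); r=R2
E
python3 - <<'E'
from h import *
plan(((.4187,-.3482,.20),12.6,0))
E
```

```text
now [ 0.2187 -0.5849  0.2302] yaw 20.5 t 0.1 open 0.0856 gf 0.0 F [-0.2 -0.  -0. ]
shift [ 6.75 -3.79  0.76] turn [-0.01 -0.    0.99]
```

drive_tool --steps '[{"translation": [0.965, -0.542, 0.1], "angular": [0, 0, 0], "gripper": 1}, {"translation": [0.965, -0.542, 0.1], "angular": [0, 0, 0], "gripper": 1}, {"translation": [0.965, -0.542, 0.1], "angular": [0, 0, 0], "gripper": 1}, {"translation": [0.965, -0.542, 0.1], "angular": [0, 0, 0], "gripper": 1}, {"translation": [0.965, -0.542, 0.1], "angular": [0, 0, 0], "gripper": 1}, {"translation": [0.965, -0.542, 0.1], "angular": [0, 0, 0], "gripper": 1}, {"translation": [0.965, -0.542, 0.1], "angular": [0, 0, 1], "gripper": 1}, {"translation": [0, 0, 0], "angular": [0, 0, 0], "gripper": 1}]' --force 40

```text
t: 1.1
tool_pos: [0.4198, -0.3462, 0.2023]
tool_rot: [-3.121, -0.348, 0.001]
contact_force: [0.2, 0.2, -0.4]
opening: 0.0852
grip_force: 0.0
```

```bash
python3 - <<'E'
from h import *
im=grab("wrist"); save(im,"pics/w1.png"); import pickle; pickle.dump(im,open("w1.pkl","wb"))
print(im["fx"],-im["R"].T@im["t"],im["R"].round(2).tolist())
plan(((.4187,-.3482,.20),12.6,0))
E
```

```text
300.46558971665024 [ 0.49210055 -0.33011569  0.34471695] [[0.22, -0.98, -0.0], [-0.93, -0.21, 0.29], [-0.29, -0.06, -0.96]]
now [ 0.4191 -0.3475  0.2026] yaw 12.7 t 1.1 open 0.0851 gf 0.0 F [ 0.   0.1 -1.2]
shift [-0.01  0.01  0.06] turn [-0.01  0.01  0.01]
```

View pics/w1.png

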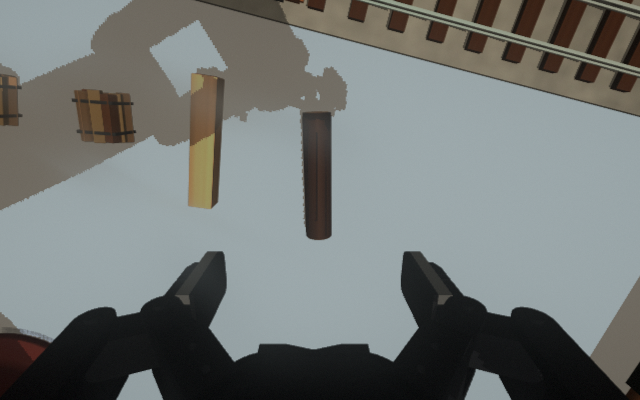

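The wrist view shows the dark round log from (316,111) to (318,239), between the open fingers. The beam is at (206,140), well to the left. I'll check its pose in this third view.

```bash
cat >> h.py <<'E'
def objfit(im,c,zlo=.009,zhi=.07,rad=.09,top=.012):
    v,u=np.mgrid[:400,:640];d=im["depth"]
    C=(np.stack([(u-im["cx"])/im["fx"]*d,(v-im["cy"])/im["fy"]*d,d],-1)-im["t"])@im["R"]
    m=(np.hypot(C[...,0]-c[0],C[...,1]-c[1])<rad)&(C[...,2]>zlo)&(C[...,2]<zhi)&(d>0)
    nl,l,st,ce=cv2.connectedComponentsWithStats(m.astype(np.uint8))
    i=min(range(1,nl),key=lambda i:np.linalg.norm(C[l==i].mean(0)[:2]-c[:2])-(st[i,4]>40))
    P=C[l==i]; Z=np.percentile(P[:,2],95); Q=P[P[:,2]>Z-top]
    (cx,cy),(w,h),a=cv2.minAreaRect((Q[:,:2]*1000).astype(np.float32))
    if w<h: w,h,a=h,w,a+90
    print("fit n%d topz %.4f c %.1f %.1f size %.0f %.0f ang %.1f"%(len(P),Z,cx,cy,w,h,a))
E
python3 - <<'E'
from h import *
import pickle
im=pickle.load(open("w1.pkl","rb"))
objfit(im,(.4187,-.3482)); objfit(im,(.427,-.2215))
print(onz(im,316,111,.015),onz(im,318,239,.015))
plan(((.4187,-.3482,.03),12.6,0),((.4187,-.3482,.003),12.6,0))
E
```

```text
fit n3450 topz 0.0304 c 419.8 -350.8 size 141 30 ang 14.4
fit n3889 topz 0.0269 c 428.5 -223.4 size 140 27 ang 4.5
[ 0.48818714 -0.33345643  0.015     ] [ 0.34529409 -0.36852982  0.015     ]
now [ 0.4191 -0.3475  0.2026] yaw 12.7 t 1.1 open 0.0851 gf 0.0 F [ 0.   0.1 -1.2]
shift [-0.01  0.02  4.31] turn [-0.01  0.01  0.01]
shift [ 0.   -0.    0.68] turn [0. 0. 0.]
```

drive_tool --steps '[{"translation": [0, 0.075, 0.9], "angular": [0, 0, -0.17], "gripper": 0.8}, {"translation": [0, 0, 1], "angular": [0, 0, 0], "gripper": 0.8}, {"translation": [0, 0, 1], "angular": [0, 0, 0], "gripper": 0.8}, {"translation": [0, 0, 1], "angular": [0, 0, 0], "gripper": 0.8}, {"translation": [0, 0, 0.7], "angular": [0, 0, 0], "gripper": 0.8}, {"translation": [0, 0, 0.34], "angular": [0, 0, 0], "gripper": 0.8}, {"translation": [0, 0, 0], "angular": [0, 0, 0], "gripper": 0}, {"translation": [0, 0, 0], "angular": [0, 0, 0], "gripper": 0}]' --force 40

```text
t: 2.15
tool_pos: [0.4201, -0.3528, 0.0072]
tool_rot: [3.117, 0.378, 0.002]
contact_force: [-0.1, 0.3, 0.1]
opening: 0.0325
grip_force: 0.0
```

drive_tool --steps '[{"translation": [0, 0, 0], "angular": [0, 0, 0], "gripper": 0}, {"translation": [0, 0, 0], "angular": [0, 0, 0], "gripper": 0}, {"translation": [0, 0, 0], "angular": [0, 0, 0], "gripper": 0}]'

```text
t: 2.52
tool_pos: [0.4204, -0.3527, 0.0074]
tool_rot: [3.116, 0.379, 0.002]
contact_force: [-0.5, 0.5, 5.8]
opening: 0.0283
grip_force: 40.1
```

```bash
python3 - <<'E'
from h import *
plan(((.4204,-.3527,.25),13.5,0),((.60,-.15,.25),13.5,0),((.60,-.15,.25),89.4,0))
E
```

```text
now [ 0.4204 -0.3527  0.0074] yaw 13.9 t 2.5 open 0.0283 gf 40.1 F [-0.5  0.5  5.8]
shift [ 0.01  0.02 -6.06] turn [ 0.02 -0.01  0.05]
shift [ 5.55 -3.88 -0.  ] turn [0. 0. 0.]
shift [0. 0. 0.] turn [ 0.    0.   -9.49]
```

drive_tool --steps '[{"translation": [0, 0, -0.6], "angular": [0, 0, 0], "gripper": 0}, {"translation": [0, 0, -0.9], "angular": [0, 0, 0], "gripper": 0}, {"translation": [0, 0, -0.9], "angular": [0, 0, 0], "gripper": 0}, {"translation": [0, 0, -0.9], "angular": [0, 0, 0], "gripper": 0}, {"translation": [0, 0, -0.9], "angular": [0, 0, 0], "gripper": 0}, {"translation": [0, 0, -0.9], "angular": [0, 0, 0], "gripper": 0}, {"translation": [0, 0, -0.9], "angular": [0, 0, 0], "gripper": 0}]'

```text
t: 3.4
tool_pos: [0.4192, -0.351, 0.2464]
tool_rot: [-3.118, -0.379, 0.0]
contact_force: [-0.1, 0.1, -0.8]
opening: 0.0284
grip_force: 39.7
```

drive_tool --steps '[{"translation": [0.79, -0.55, 0], "angular": [0, 0, 0], "gripper": 0}, {"translation": [0.79, -0.55, 0], "angular": [0, 0, 0], "gripper": 0}, {"translation": [0.79, -0.55, 0], "angular": [0, 0, 0], "gripper": 0}, {"translation": [0.79, -0.55, 0], "angular": [0, 0, 0], "gripper": 0}, {"translation": [0.79, -0.55, 0], "angular": [0, 0, 0], "gripper": 0}, {"translation": [0.79, -0.55, 0], "angular": [0, 0, 0], "gripper": 0}, {"translation": [0.79, -0.55, 0], "angular": [0, 0, 0], "gripper": 0}]'

```text
t: 4.28
tool_pos: [0.5977, -0.1477, 0.2452]
tool_rot: [-3.118, -0.379, 0.001]
contact_force: [-0.6, -0.8, -0.5]
opening: 0.0287
grip_force: 39.7
```

drive_tool --steps '[{"translation": [0, 0, 0], "angular": [0, 0, -0.95], "gripper": 0}, {"translation": [0, 0, 0], "angular": [0, 0, -0.95], "gripper": 0}, {"translation": [0, 0, 0], "angular": [0, 0, -0.95], "gripper": 0}, {"translation": [0, 0, 0], "angular": [0, 0, -0.95], "gripper": 0}, {"translation": [0, 0, 0], "angular": [0, 0, -0.95], "gripper": 0}, {"translation": [0, 0, 0], "angular": [0, 0, -0.95], "gripper": 0}, {"translation": [0, 0, 0], "angular": [0, 0, -0.95], "gripper": 0}, {"translation": [0, 0, 0], "angular": [0, 0, -0.95], "gripper": 0}]'

```text
t: 5.28
tool_pos: [0.597, -0.1487, 0.2451]
tool_rot: [-2.493, -1.91, 0.001]
contact_force: [-0.4, -0.2, -0.2]
opening: 0.0286
grip_force: 39.7
```

drive_tool --steps '[{"translation": [0, 0, 0], "angular": [0, 0, -0.95], "gripper": 0}, {"translation": [0, 0, 0], "angular": [0, 0, -0.95], "gripper": 0}, {"translation": [0, 0, 0], "angular": [0, 0, 0], "gripper": 0}]'

```text
t: 5.65
tool_pos: [0.597, -0.1488, 0.2451]
tool_rot: [-2.225, -2.217, 0.0]
contact_force: [-0.3, 0.5, -0.9]
opening: 0.028
grip_force: 39.7
```

```bash
python3 - <<'E'
from h import *
im=grab("wrist"); save(im,"pics/w2.png"); import pickle; pickle.dump(im,open("w2.pkl","wb"))
plan(((.60,-.15,.25),89.4,0))
E
```

```text
now [ 0.5971 -0.1488  0.2452] yaw 89.7 t 5.7 open 0.0287 gf 39.7 F [-0.2  0.1 -0.6]
shift [-0.03  0.07 -0.12] turn [-0.01 -0.    0.04]
```

View pics/w2.png

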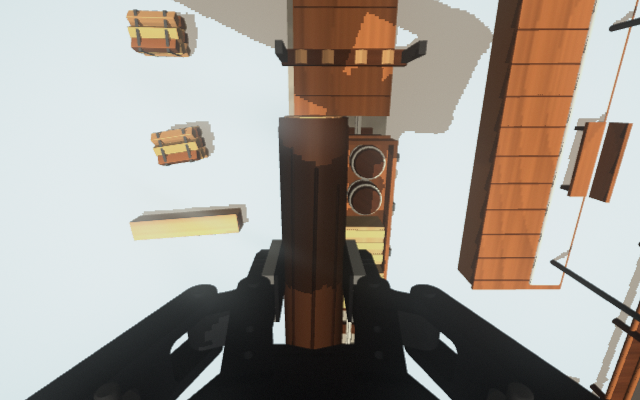

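The held log is centred. The near bunk is at row 57, with pale wedges at columns 300, 328, 362 and 390, so the notches are at about 314 and 376.

```bash
python3 - <<'E'
from h import *
import pickle
im=pickle.load(open("w2.pkl","rb"))
c=cv2.resize(cv2.cvtColor(im["color"],cv2.COLOR_RGB2BGR)[30:90,265:440],None,fx=4.5,fy=4.5,interpolation=cv2.INTER_CUBIC);cv2.imwrite("pics/w2c.png",c)
v,u=np.mgrid[:400,:640];d=im["depth"]
C=(np.stack([(u-im["cx"])/im["fx"]*d,(v-im["cy"])/im["fy"]*d,d],-1)-im["t"])@im["R"]
P=C[:110,265:440].reshape(-1,3)
w=P[(P[:,2]>.09)&(P[:,2]<.13)]
for s in(w[w[:,0]<.62],w[w[:,0]>.62]): print("stake",len(s),s.min(0).round(4),s.max(0).round(4))
b=P[(P[:,2]>.064)&(P[:,2]<.09)&(P[:,0]>.575)&(P[:,0]<.68)]
e=np.arange(.570,.690,.004)
for lo in e:
    k=b[(b[:,0]>=lo)&(b[:,0]<lo+.004)]
    if len(k): print(round(lo*1e3+2),np.percentile(k[:,2],85).round(4),k[:,1].mean().round(4),end=" | ")
E
```

```text
stake 184 [ 0.5656 -0.0327  0.093 ] [ 0.5717 -0.0226  0.1225]
stake 285 [ 0.681  -0.0338  0.0905] [ 0.6878 -0.0235  0.1233]
576 0.0702 -0.0282 | 580 0.0717 -0.0279 | 584 0.0752 -0.0286 | 588 0.0731 -0.0281 | 592 0.0707 -0.028 | 596 0.0706 -0.0281 | 600 0.0708 -0.0281 | 604 0.0707 -0.0282 | 608 0.0744 -0.0284 | 612 0.0756 -0.029 | 616 0.0714 -0.0284 | 620 0.0707 -0.0282 | 624 0.0708 -0.0283 | 628 0.0704 -0.0283 | 632 0.0704 -0.0283 | 636 0.0709 -0.0284 | 640 0.0743 -0.0287 | 644 0.0751 -0.0295 | 648 0.072 -0.0287 | 652 0.0704 -0.0285 | 656 0.0707 -0.0283 | 660 0.0708 -0.0287 | 664 0.072 -0.0286 | 668 0.0752 -0.0291 | 672 0.0735 -0.0294 | 676 0.0705 -0.0285 | 680 0.0703 -0.028 |
```

View pics/w2c.png

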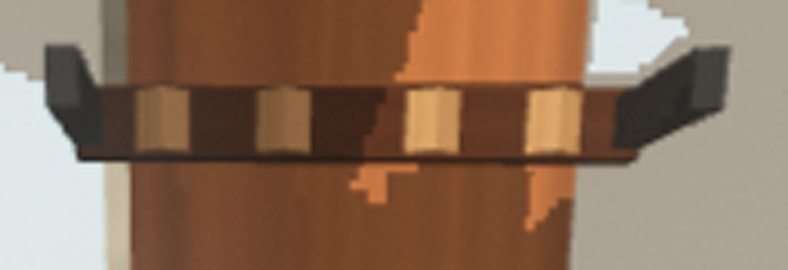

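Each notch shows as a low span between wedge centres: 585.5/611.5 and 642.5/669. That puts the notches at x = 598.5 and 656, 57.5 mm apart, which fits the text. The bunk tops are at 0.0706, against 0.070 expected.

```bash
python3 - <<'E'
from h import *
plan(((.6565,.018,.2452),89.4,0),((.6565,.018,.0794),89.4,0))
E
```

```text
now [ 0.5971 -0.1488  0.2452] yaw 89.7 t 5.7 open 0.0287 gf 39.7 F [-0.2  0.1 -0.6]
shift [4.18 1.47 0.  ] turn [-0.01 -0.    0.04]
shift [ 0.   -0.    4.14] turn [0. 0. 0.]
```

drive_tool --steps '[{"translation": [0.7, 0.245, 0], "angular": [0, 0, 0.04], "gripper": 0}, {"translation": [0.7, 0.245, 0], "angular": [0, 0, 0], "gripper": 0}, {"translation": [0.7, 0.245, 0], "angular": [0, 0, 0], "gripper": 0}, {"translation": [0.7, 0.245, 0], "angular": [0, 0, 0], "gripper": 0}, {"translation": [0.7, 0.245, 0], "angular": [0, 0, 0], "gripper": 0}, {"translation": [0.68, 0.245, 0], "angular": [0, 0, 0], "gripper": 0}, {"translation": [0, 0, 0], "angular": [0, 0, 0], "gripper": 0}]'

```text
t: 6.58
tool_pos: [0.6575, 0.0195, 0.2453]
tool_rot: [-2.229, -2.213, 0.0]
contact_force: [-0.3, -0.9, -0.0]
opening: 0.0286
grip_force: 39.7
```

drive_tool --steps '[{"translation": [0, 0, 0.9], "angular": [0, 0, 0], "gripper": 0}, {"translation": [0, 0, 0.9], "angular": [0, 0, 0], "gripper": 0}, {"translation": [0, 0, 0.9], "angular": [0, 0, 0], "gripper": 0}, {"translation": [0, 0, 0.7], "angular": [0, 0, 0], "gripper": 0}, {"translation": [0, 0, 0.3], "angular": [0, 0, 0], "gripper": 0}, {"translation": [0, 0, 0.2], "angular": [0, 0, 0], "gripper": 0}, {"translation": [0, 0, 0], "angular": [0, 0, 0], "gripper": 0}]'

```text
t: 7.45
tool_pos: [0.6576, 0.0175, 0.0902]
tool_rot: [2.231, 2.212, 0.001]
contact_force: [0.0, -0.5, -0.4]
opening: 0.0286
grip_force: 39.7
```

drive_tool --steps '[{"translation": [0, -0.02, 0.14], "angular": [0, 0, 0], "gripper": 0}, {"translation": [0, 0, 0.13], "angular": [0, 0, 0], "gripper": 0}, {"translation": [0, 0, 0], "angular": [0, 0, 0], "gripper": 0}, {"translation": [0, 0, 0], "angular": [0, 0, 0], "gripper": 0}]'

```text
t: 7.95
tool_pos: [0.6566, 0.0178, 0.079]
tool_rot: [2.23, 2.212, 0.0]
contact_force: [0.6, -0.7, 0.2]
opening: 0.0279
grip_force: 39.7
```

drive_tool --steps '[{"translation": [0, 0, 0], "angular": [0, 0, 0], "gripper": 0.5}, {"translation": [0, 0, 0], "angular": [0, 0, 0], "gripper": 0.6}, {"translation": [0, 0, 0], "angular": [0, 0, 0], "gripper": 0.6}, {"translation": [0, 0, -0.4], "angular": [0, 0, 0], "gripper": 0.6}, {"translation": [0, 0, -0.8], "angular": [0, 0, 0], "gripper": 0.6}, {"translation": [0, 0, -1], "angular": [0, 0, 0], "gripper": 0.7}, {"translation": [0, 0, -1], "angular": [0, 0, 0], "gripper": 0.7}, {"translation": [0, 0, 0], "angular": [0, 0, 0], "gripper": 0.8}]'

```text
t: 8.95
tool_pos: [0.6594, 0.0175, 0.2139]
tool_rot: [2.224, 2.207, 0.011]
contact_force: [0.2, 0.0, -0.8]
opening: 0.0685
grip_force: 0.0
```

```bash
python3 - <<'E'
from h import *
im=grab("wrist"); save(im,"pics/w3.png")
t=grab("top"); objfit(t,(.656,.018),zlo=.088,zhi=.105,rad=.08)
plan(((.430,.339,.20),89.4,0),((.430,.339,.20),19.3,0))
E
```

```text
fit n100 topz 0.1031 c 654.1 63.0 size 52 27 ang 89.6
now [0.6569 0.0177 0.2082] yaw 89.5 t 9.1 open 0.0681 gf 0.0 F [ 0.2  0.7 -0.9]
shift [ 7.99 -5.74  0.19] turn [0.01 0.   0.02]
shift [0. 0. 0.] turn [ 0.   -0.    8.76]
```

View pics/w3.png

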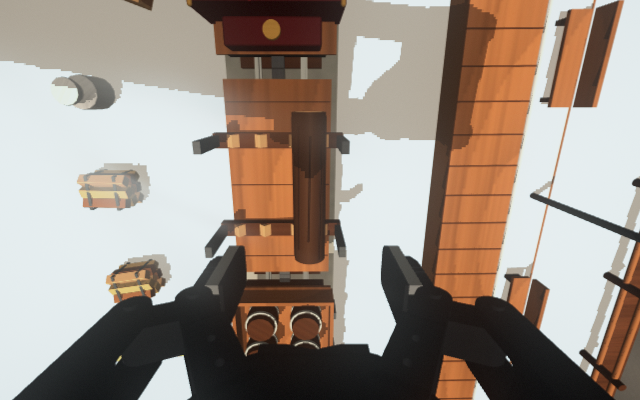

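Log one is seated in the far notches and parallel, (308,111) to (309,263), over both bunks at rows 140 and 228. Going to the second log.

drive_tool --steps '[{"translation": [1, -0.72, 0], "angular": [0, 0, 0], "gripper": 1}, {"translation": [1, -0.72, 0], "angular": [0, 0, 0], "gripper": 1}, {"translation": [1, -0.72, 0], "angular": [0, 0, 0], "gripper": 1}, {"translation": [1, -0.72, 0], "angular": [0, 0, 0], "gripper": 1}, {"translation": [1, -0.72, 0], "angular": [0, 0, 0], "gripper": 1}, {"translation": [1, -0.72, 0], "angular": [0, 0, 0], "gripper": 1}, {"translation": [1, -0.72, 0], "angular": [0, 0, 0], "gripper": 1}, {"translation": [1, -0.7, 0.2], "angular": [0, 0, 0], "gripper": 1}]'

```text
t: 10.05
tool_pos: [0.428, 0.3405, 0.1978]
tool_rot: [-2.23, -2.212, 0.002]
contact_force: [0.7, -0.1, 1.3]
opening: 0.0851
grip_force: 0.0
```

drive_tool --steps '[{"translation": [0, 0, 0], "angular": [0, 0, 0.97], "gripper": 1}, {"translation": [0, 0, 0], "angular": [0, 0, 0.97], "gripper": 1}, {"translation": [0, 0, 0], "angular": [0, 0, 0.97], "gripper": 1}, {"translation": [0, 0, 0], "angular": [0, 0, 0.97], "gripper": 1}, {"translation": [0, 0, 0], "angular": [0, 0, 0.97], "gripper": 1}, {"translation": [0, 0, 0], "angular": [0, 0, 0.97], "gripper": 1}, {"translation": [0, 0, 0], "angular": [0, 0, 0.97], "gripper": 1}, {"translation": [0, 0, 0], "angular": [0, 0, 0.97], "gripper": 1}]'

```text
t: 11.05
tool_pos: [0.4285, 0.339, 0.1968]
tool_rot: [3.052, 0.738, -0.005]
contact_force: [-0.1, 0.1, -0.0]
opening: 0.0856
grip_force: 0.0
```

drive_tool --steps '[{"translation": [0, 0, 0], "angular": [0, 0, 0.97], "gripper": 1}, {"translation": [0, 0, 0], "angular": [0, 0, 0], "gripper": 1}]'

```text
t: 11.3
tool_pos: [0.4287, 0.3391, 0.1972]
tool_rot: [3.094, 0.54, -0.004]
contact_force: [-0.9, 0.3, 0.1]
opening: 0.0854
grip_force: 0.0
```

```bash
python3 - <<'E'
from h import *
im=grab("wrist")
objfit(im,(.43,.339))
plan(((.430,.339,.20),19.3,0),((.430,.339,.004),19.3,0))
E
```

```text
fit n3630 topz 0.0303 c 431.3 337.6 size 141 30 ang 19.6
now [0.4288 0.3391 0.1974] yaw 19.8 t 11.3 open 0.0858 gf 0.0 F [0.1 0.2 0.1]
shift [ 0.03  0.01 -0.06] turn [0.   0.02 0.07]
shift [-0.  -0.   4.9] turn [0. 0. 0.]
```

drive_tool --steps '[{"translation": [0.05, 0.055, 0.9], "angular": [0, 0, 0], "gripper": 0.8}, {"translation": [0, 0, 1], "angular": [0, 0, 0], "gripper": 0.8}, {"translation": [0, 0, 1], "angular": [0, 0, 0], "gripper": 0.8}, {"translation": [0, 0, 0.9], "angular": [0, 0, 0], "gripper": 0.8}, {"translation": [0, 0, 0.7], "angular": [0, 0, 0], "gripper": 0.8}, {"translation": [0, 0, 0.28], "angular": [0, 0, 0], "gripper": 0.8}, {"translation": [0, 0, 0], "angular": [0, 0, 0], "gripper": 0.8}, {"translation": [0, 0, 0], "angular": [0, 0, 0], "gripper": 0}]'

```text
t: 12.35
tool_pos: [0.4331, 0.3388, 0.0091]
tool_rot: [-3.094, -0.538, -0.004]
contact_force: [0.6, 0.0, -0.6]
opening: 0.0513
grip_force: 0.0
```

drive_tool --steps '[{"translation": [0, 0, 0], "angular": [0, 0, 0], "gripper": 0}, {"translation": [0, 0, 0], "angular": [0, 0, 0], "gripper": 0}, {"translation": [0, 0, 0], "angular": [0, 0, 0], "gripper": 0}, {"translation": [0, 0, 0], "angular": [0, 0, 0], "gripper": 0}]'

```text
t: 12.85
tool_pos: [0.4333, 0.3389, 0.0094]
tool_rot: [-3.094, -0.537, -0.004]
contact_force: [-0.9, -0.6, 6.2]
opening: 0.0283
grip_force: 39.8
```

```bash
python3 - <<'E'
from h import *
plan(((.430,.339,.2),19.3,0),((.5985,.018,.2),19.3,0),((.5985,.018,.2),89.4,0),((.5985,.018,.079),89.4,0))
E
```

```text
now [0.4333 0.3389 0.0094] yaw 19.7 t 12.8 open 0.0283 gf 39.8 F [-0.9 -0.6  6.2]
shift [-0.06 -0.03 -4.77] turn [-0.   -0.02  0.05]
shift [1.32 8.97 0.  ] turn [0. 0. 0.]
shift [0. 0. 0.] turn [-0.    0.   -8.76]
shift [ 0.   -0.    3.03] turn [0. 0. 0.]
```

drive_tool --steps '[{"translation": [0, 0, -0.6], "angular": [0, 0, 0], "gripper": 0}, {"translation": [0, 0, -0.9], "angular": [0, 0, 0], "gripper": 0}, {"translation": [0, 0, -0.9], "angular": [0, 0, 0], "gripper": 0}, {"translation": [0, 0, -0.9], "angular": [0, 0, 0], "gripper": 0}, {"translation": [0, 0, -0.9], "angular": [0, 0, 0], "gripper": 0}, {"translation": [0, 0, -0.8], "angular": [0, 0, 0], "gripper": 0}]'

```text
t: 13.6
tool_pos: [0.4319, 0.3381, 0.2089]
tool_rot: [-3.095, -0.538, -0.0]
contact_force: [0.9, -0.1, -0.6]
opening: 0.0284
grip_force: 39.7
```

drive_tool --steps '[{"translation": [0.13, 0.89, 0], "angular": [0, 0, 0], "gripper": 0}, {"translation": [0.13, 0.99, 0], "angular": [0, 0, 0], "gripper": 0}, {"translation": [0.13, 0.99, 0], "angular": [0, 0, 0], "gripper": 0}, {"translation": [0.13, 0.99, 0], "angular": [0, 0, 0], "gripper": 0}, {"translation": [0.13, 0.99, 0], "angular": [0, 0, 0], "gripper": 0}, {"translation": [0.13, 0.99, 0], "angular": [0, 0, 0], "gripper": 0}, {"translation": [0.13, 0.99, 0], "angular": [0, 0, 0], "gripper": 0}, {"translation": [0.13, 0.99, 0], "angular": [0, 0, 0], "gripper": 0}]'

```text
t: 14.6
tool_pos: [0.5769, 0.0565, 0.2073]
tool_rot: [-3.095, -0.537, 0.001]
contact_force: [-0.3, -0.1, -1.1]
opening: 0.0279
grip_force: 39.7
```

drive_tool --steps '[{"translation": [0.13, 0.99, 0], "angular": [0, 0, 0], "gripper": 0}, {"translation": [0, 0, 0], "angular": [0, 0, -0.97], "gripper": 0}, {"translation": [0, 0, 0], "angular": [0, 0, -0.97], "gripper": 0}, {"translation": [0, 0, 0], "angular": [0, 0, -0.97], "gripper": 0}, {"translation": [0, 0, 0], "angular": [0, 0, -0.97], "gripper": 0}, {"translation": [0, 0, 0], "angular": [0, 0, -0.97], "gripper": 0}, {"translation": [0, 0, 0], "angular": [0, 0, -0.97], "gripper": 0}, {"translation": [0, 0, 0], "angular": [0, 0, -0.97], "gripper": 0}]'

```text
t: 15.6
tool_pos: [0.5946, 0.0222, 0.2072]
tool_rot: [-2.504, -1.896, 0.001]
contact_force: [-0.1, 0.0, -1.8]
opening: 0.0281
grip_force: 39.8
```

drive_tool --steps '[{"translation": [0, 0, 0], "angular": [0, 0, -0.97], "gripper": 0}, {"translation": [0, 0, 0], "angular": [0, 0, -0.97], "gripper": 0}, {"translation": [0, 0, 0], "angular": [0, 0, 0], "gripper": 0}, {"translation": [0, 0, 0], "angular": [0, 0, 0], "gripper": 0}]'

```text
t: 16.1
tool_pos: [0.5948, 0.0222, 0.2074]
tool_rot: [-2.232, -2.21, 0.0]
contact_force: [0.1, -0.3, -0.4]
opening: 0.0284
grip_force: 39.8
```

```bash
python3 - <<'E'
from h import *
plan(((.5985,.020,.2),89.4,0),((.5985,.020,.0805),89.4,0))
im=grab("top"); 
v,u=np.mgrid[:400,:640];d=im["depth"]
E
```

```text
now [0.5948 0.0222 0.2074] yaw 89.4 t 16.1 open 0.0284 gf 39.8 F [ 0.1 -0.3 -0.4]
shift [-0.05  0.09  0.19] turn [-0. -0.  0.]
shift [ 0.   -0.    2.99] turn [0. 0. 0.]
```

drive_tool --steps '[{"translation": [-0.05, 0.09, 0.5], "angular": [0, 0, 0], "gripper": 0}, {"translation": [0, 0, 0.8], "angular": [0, 0, 0], "gripper": 0}, {"translation": [0, 0, 0.8], "angular": [0, 0, 0], "gripper": 0}, {"translation": [0, 0, 0.5], "angular": [0, 0, 0], "gripper": 0}, {"translation": [0, 0, 0.3], "angular": [0, 0, 0], "gripper": 0}, {"translation": [0, 0, 0.2], "angular": [0, 0, 0], "gripper": 0}, {"translation": [0, 0, 0], "angular": [0, 0, 0], "gripper": 0}, {"translation": [0, 0, 0], "angular": [0, 0, 0], "gripper": 0}]'

```text
t: 17.15
tool_pos: [0.5994, 0.0201, 0.0849]
tool_rot: [2.229, 2.211, 0.002]
contact_force: [0.5, 0.5, 0.1]
opening: 0.0281
grip_force: 39.8
```

drive_tool --steps '[{"translation": [0, 0, 0.1], "angular": [0, 0, 0], "gripper": 0}, {"translation": [0, 0, 0], "angular": [0, 0, 0], "gripper": 0}, {"translation": [0, 0, 0], "angular": [0, 0, 0], "gripper": 0}, {"translation": [0, 0, 0], "angular": [0, 0, 0], "gripper": 0.46}, {"translation": [0, 0, 0], "angular": [0, 0, 0], "gripper": 0.46}, {"translation": [0, 0, 0], "angular": [0, 0, 0], "gripper": 0.46}, {"translation": [0, 0, -0.3], "angular": [0, 0, 0], "gripper": 0.46}, {"translation": [0, 0, -0.6], "angular": [0, 0, 0], "gripper": 0.46}]'

```text
t: 18.15
tool_pos: [0.5978, 0.0202, 0.1155]
tool_rot: [-2.229, -2.211, 0.002]
contact_force: [0.7, -0.6, 0.9]
opening: 0.0393
grip_force: 0.0
```

drive_tool --steps '[{"translation": [0, 0, -0.9], "angular": [0, 0, 0], "gripper": 0.46}, {"translation": [0, 0, -0.9], "angular": [0, 0, 0], "gripper": 0.8}, {"translation": [0, 0, -0.5], "angular": [0, 0, 0], "gripper": 0.8}, {"translation": [0, 0, 0], "angular": [0, 0, 0], "gripper": 0.8}]'

```text
t: 18.65
tool_pos: [0.5997, 0.0201, 0.2101]
tool_rot: [2.228, 2.21, 0.004]
contact_force: [0.4, -0.4, -0.6]
opening: 0.0684
grip_force: 0.0
```

```bash
python3 - <<'E'
from h import *
im=grab("wrist"); save(im,"pics/w4.png")
objfit(im,(.598,.018),zlo=.088,zhi=.105,rad=.085,top=.008);objfit(im,(.6565,.018),zlo=.088,zhi=.105,rad=.085,top=.008)
plan(((.4275,.0045,.2),89.4,0),((.4275,.0045,.2),1,0))
E
```

```text
fit n4937 topz 0.1003 c 597.9 18.7 size 140 27 ang 89.1
fit n4860 topz 0.1004 c 655.8 17.9 size 141 27 ang 89.6
now [0.5986 0.0202 0.2079] yaw 89.5 t 18.7 open 0.0684 gf 0.0 F [-0.8 -0.3 -1.4]
shift [-0.43 -4.28  0.19] turn [0.   0.   0.02]
shift [0. 0. 0.] turn [ 0.   -0.   11.05]
```

View pics/w4.png

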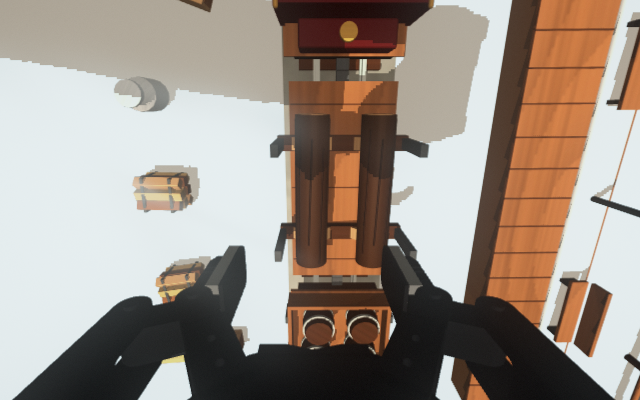

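Both logs are seated side by side, at columns 312 and 377. Their tops are at 0.1003, which is right for an axis at 0.085. Next is the first bundle.

drive_tool --steps '[{"translation": [-0.08, -0.86, 0], "angular": [0, 0, 0.5], "gripper": 1}, {"translation": [-0.08, -0.86, 0], "angular": [0, 0, 0], "gripper": 1}, {"translation": [-0.08, -0.86, 0], "angular": [0, 0, 0], "gripper": 1}, {"translation": [-0.08, -0.86, 0], "angular": [0, 0, 0], "gripper": 1}, {"translation": [-0.08, -0.86, 0], "angular": [0, 0, 0], "gripper": 1}, {"translation": [0, 0, 0], "angular": [0, 0, 1], "gripper": 1}, {"translation": [0, 0, 0], "angular": [0, 0, 1], "gripper": 1}, {"translation": [0, 0, 0], "angular": [0, 0, 1], "gripper": 1}]'

```text
t: 19.7
tool_pos: [0.4247, 0.0153, 0.2053]
tool_rot: [-2.701, -1.6, 0.005]
contact_force: [0.6, 0.2, 0.2]
opening: 0.0853
grip_force: 0.0
```

drive_tool --steps '[{"translation": [0, 0, 0], "angular": [0, 0, 1], "gripper": 1}, {"translation": [0, 0, 0], "angular": [0, 0, 1], "gripper": 1}, {"translation": [0, 0, 0], "angular": [0, 0, 1], "gripper": 1}, {"translation": [0, 0, 0], "angular": [0, 0, 1], "gripper": 1}, {"translation": [0, 0, 0], "angular": [0, 0, 1], "gripper": 1}, {"translation": [0, 0, 0], "angular": [0, 0, 1], "gripper": 1}, {"translation": [0, 0, 0], "angular": [0, 0, 1], "gripper": 1}, {"translation": [0, 0, 0], "angular": [0, 0, 0.5], "gripper": 1}]'

```text
t: 20.7
tool_pos: [0.4248, 0.0153, 0.2052]
tool_rot: [-3.141, -0.038, 0.007]
contact_force: [-0.0, 0.2, -0.1]
opening: 0.0852
grip_force: 0.0
```

```bash
python3 - <<'E'
from h import *
im=grab("wrist"); save(im,"pics/w5.png")
objfit(im,(.4275,.0045),rad=.06);objfit(im,(.434,-.1165),rad=.06)
plan(((.4275,.0045,.2),1,0),((.4275,.0045,.005),1,0))
E
```

```text
fit n1740 topz 0.0369 c 428.4 2.6 size 51 39 ang 178.0
fit n1978 topz 0.0368 c 434.9 -118.5 size 51 40 ang 8.4
now [0.4248 0.0153 0.2052] yaw 1.3 t 20.8 open 0.0852 gf 0.0 F [-0.8 -0.1 -0.5]
shift [0.06 0.27 0.13] turn [-0.    0.03  0.04]
shift [-0.   -0.    4.88] turn [0. 0. 0.]
```

View pics/w5.png

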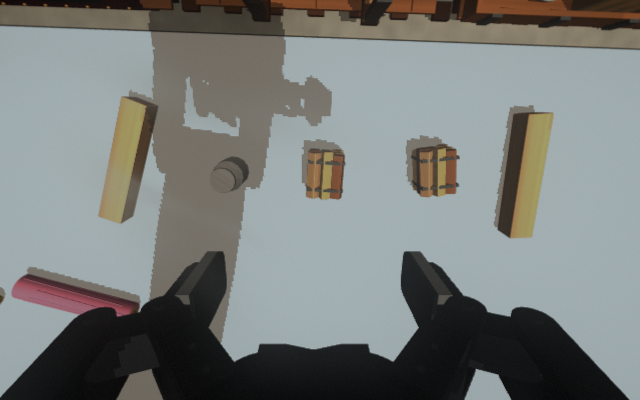

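drive_tool --steps '[{"translation": [0.08, 0.31, 0.6], "angular": [0, 0, 0.16], "gripper": 1}, {"translation": [0, 0, 1], "angular": [0, 0, 0], "gripper": 1}, {"translation": [0, 0, 1], "angular": [0, 0, 0], "gripper": 0.85}, {"translation": [0, 0, 1], "angular": [0, 0, 0], "gripper": 0.85}, {"translation": [0, 0, 0.8], "angular": [0, 0, 0], "gripper": 0.85}, {"translation": [0, 0, 0.43], "angular": [0, 0, 0], "gripper": 0.85}, {"translation": [0, 0, 0], "angular": [0, 0, 0], "gripper": 0.85}, {"translation": [0, 0, 0], "angular": [0, 0, 0], "gripper": 0.3}]' --force 30

```text
t: 21.75
tool_pos: [0.4294, 0.0029, 0.0146]
tool_rot: [-3.142, -0.008, 0.0]
contact_force: [0.9, 0.8, 0.9]
opening: 0.0563
grip_force: 0.0
```

drive_tool --steps '[{"translation": [0, 0, 0], "angular": [0, 0, 0], "gripper": 0.2}, {"translation": [0, 0, 0], "angular": [0, 0, 0], "gripper": 0.2}, {"translation": [0, 0, 0], "angular": [0, 0, 0], "gripper": 0.2}, {"translation": [0, 0, 0], "angular": [0, 0, 0], "gripper": 0.2}]'

```text
t: 22.25
tool_pos: [0.4305, 0.0027, 0.0157]
tool_rot: [3.141, 0.007, 0.003]
contact_force: [-0.7, 0.5, 6.1]
opening: 0.0374
grip_force: 30.9
```

```bash
python3 - <<'E'
from h import *
plan(((.4285,.003,.22),0,0),((.6285,.22,.22),0,0),((.6285,.22,.22),89.4,0),((.6285,.22,.22),89.4,12),((.6285,.22,.22),89.4,-12))
print(Rt(89.4,12).as_matrix()[:,2])
E
```

```text
now [0.4305 0.0027 0.0157] yaw 0.3 t 22.2 open 0.0374 gf 30.9 F [-0.7  0.5  6.1]
shift [-0.04 -0.01 -5.11] turn [ 0.   -0.01  0.03]
shift [ 5.   -5.42 -0.  ] turn [0. 0. 0.]
shift [0. 0. 0.] turn [  0.     0.   -11.18]
shift [0. 0. 0.] turn [-0.   1.5 -0. ]
shift [0. 0. 0.] turn [ 0. -3. -0.]
[ 0.00217721  0.20790029 -0.9781476 ]
```

drive_tool --steps '[{"translation": [0, 0, -0.6], "angular": [0, 0, 0], "gripper": 0.2}, {"translation": [0, 0, -0.9], "angular": [0, 0, 0], "gripper": 0.2}, {"translation": [0, 0, -0.9], "angular": [0, 0, 0], "gripper": 0.2}, {"translation": [0, 0, -0.9], "angular": [0, 0, 0], "gripper": 0.2}, {"translation": [0, 0, -0.9], "angular": [0, 0, 0], "gripper": 0.2}, {"translation": [0, 0, -0.9], "angular": [0, 0, 0], "gripper": 0.2}, {"translation": [0.5, -0.35, 0], "angular": [0, 0, 0], "gripper": 0.2}, {"translation": [0.75, -0.55, 0], "angular": [0, 0, 0], "gripper": 0.2}]'

```text
t: 23.25
tool_pos: [0.4798, 0.0392, 0.219]
tool_rot: [3.141, 0.005, 0.002]
contact_force: [0.7, -0.7, -0.6]
opening: 0.0374
grip_force: 30.3
```

drive_tool --steps '[{"translation": [0.75, -0.55, 0], "angular": [0, 0, 0], "gripper": 0.2}, {"translation": [0.75, -0.55, 0], "angular": [0, 0, 0], "gripper": 0.2}, {"translation": [0.75, -0.55, 0], "angular": [0, 0, 0], "gripper": 0.2}, {"translation": [0.75, -0.55, 0], "angular": [0, 0, 0], "gripper": 0.2}, {"translation": [0.72, -0.57, 0], "angular": [0, 0, 0], "gripper": 0.2}, {"translation": [0, 0, 0], "angular": [0, 0, -1], "gripper": 0.2}, {"translation": [0, 0, 0], "angular": [0, 0, -1], "gripper": 0.2}, {"translation": [0, 0, 0], "angular": [0, 0, -1], "gripper": 0.2}]'

```text
t: 24.25
tool_pos: [0.6272, 0.1506, 0.2174]
tool_rot: [-3.07, -0.668, 0.003]
contact_force: [-0.0, -0.3, -0.9]
opening: 0.0379
grip_force: 30.4
```

drive_tool --steps '[{"translation": [0, 0, 0], "angular": [0, 0, -1], "gripper": 0.2}, {"translation": [0, 0, 0], "angular": [0, 0, -1], "gripper": 0.2}, {"translation": [0, 0, 0], "angular": [0, 0, -1], "gripper": 0.2}, {"translation": [0, 0, 0], "angular": [0, 0, -1], "gripper": 0.2}, {"translation": [0, 0, 0], "angular": [0, 0, -1], "gripper": 0.2}, {"translation": [0, 0, 0], "angular": [0, 0, -1], "gripper": 0.2}, {"translation": [0, 0, 0], "angular": [0, 0, -1], "gripper": 0.2}, {"translation": [0, 0, 0], "angular": [0, 0, -1], "gripper": 0.2}]'

```text
t: 25.25
tool_pos: [0.6271, 0.1505, 0.2175]
tool_rot: [-2.249, -2.192, 0.002]
contact_force: [0.2, -0.8, -0.9]
opening: 0.0372
grip_force: 30.4
```

drive_tool --steps '[{"translation": [0, 0, 0], "angular": [0, 0, -0.18], "gripper": 0.2}, {"translation": [0, 0, 0], "angular": [0, -0.75, 0], "gripper": 0.2}, {"translation": [0, 0, 0], "angular": [0, -0.75, 0], "gripper": 0.2}, {"translation": [0, 0, 0], "angular": [0, 0, 0], "gripper": 0.2}, {"translation": [0, 0, 0], "angular": [0, 0, 0], "gripper": 0.2}]'

```text
t: 25.88
tool_pos: [0.6275, 0.1504, 0.2182]
tool_rot: [2.118, 2.106, -0.222]
contact_force: [-0.2, -0.7, -0.7]
opening: 0.0374
grip_force: 30.3
```

```bash
python3 - <<'E'
from h import *
im=grab("wrist"); save(im,"pics/w6.png"); import pickle; pickle.dump(im,open("w6.pkl","wb"))
plan(((.6285,.25,.2),89.4,-12))
v,u=np.mgrid[:400,:640];d=im["depth"]
C=(np.stack([(u-im["cx"])/im["fx"]*d,(v-im["cy"])/im["fy"]*d,d],-1)-im["t"])@im["R"]
B=C[(d>0)&(C[...,0]>.55)&(C[...,0]<.71)&(C[...,1]>.13)&(C[...,1]<.37)]
w=B[(B[:,2]>.108)&(B[:,2]<.122)]
print("rim",len(w),w.min(0),w.max(0))
for y in np.arange(.17,.34,.01):
    k=B[(abs(B[:,1]-y)<.003)&(abs(B[:,0]-.6285)<.045)&(B[:,2]<.125)]
    if len(k)>5: print(round(y,3),len(k),np.percentile(k[:,2],[10,50,90]).round(4))
for yy in (.23,.28):
    k=w[abs(w[:,1]-yy)<.01]; 
    for s in(k[k[:,0]<.62],k[k[:,0]>.64]):
        if len(s): print("side wall at",yy,s[:,0].min().round(4),s[:,0].max().round(4))
k=w[(abs(w[:,0]-.6285)<.04)]
for s in(k[k[:,1]>.28],k[k[:,1]<.2]):
    if len(s): print("end wall y",s[:,1].min().round(4),s[:,1].max().round(4))
E
```

```text
now [0.6276 0.1501 0.2184] yaw 89.6 t 25.9 open 0.0370 gf 30.3 F [ 0.1  0.2 -0.2]
shift [ 2.54  0.01 -0.07] turn [ 0.01 -0.01  0.03]
rim 3329 [0.57212648 0.16055159 0.10800055] [0.68508635 0.27135688 0.11771704]
0.17 1510 [0.0965 0.0997 0.1127]
0.18 797 [0.0939 0.095  0.096 ]
0.19 832 [0.0918 0.0929 0.0939]
0.2 856 [0.0897 0.0908 0.0918]
0.21 884 [0.0876 0.0886 0.0896]
0.22 916 [0.0854 0.0864 0.0875]
0.23 947 [0.0832 0.0843 0.0854]
0.24 991 [0.0811 0.0822 0.0833]
0.25 1034 [0.079  0.0801 0.0812]
0.26 1087 [0.0769 0.078  0.079 ]
0.27 1119 [0.0747 0.0759 0.0769]
side wall at 0.23 0.5725 0.577
side wall at 0.23 0.6803 0.685
side wall at 0.28 0.5731 0.5773
side wall at 0.28 0.6809 0.6842
end wall y 0.1634 0.1686
```

View pics/w6.png

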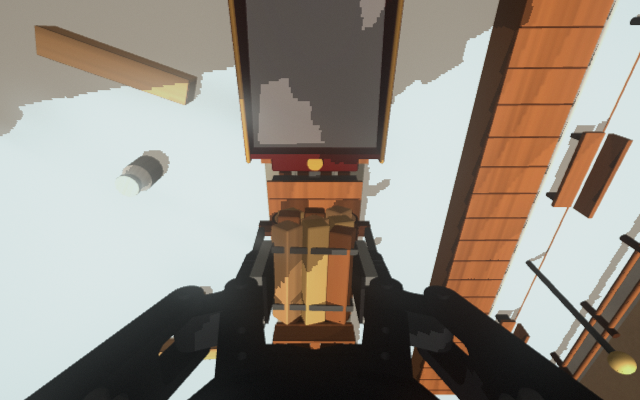

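The tender's side walls are at x = 0.5725 to 0.685, so its middle is 0.6288. The rear board's inner face is at y = 0.1686, which puts the tender's centre at y = 0.239. The floor slope matches the text. The bundle in the grip is straight, running from (315,210) to (313,325).

drive_tool --steps '[{"translation": [0.72, 0.035, -0.15], "angular": [0, 0, 0], "gripper": 0.2}, {"translation": [0.72, 0, -0.15], "angular": [0, 0, 0], "gripper": 0.2}, {"translation": [0.71, 0, -0.15], "angular": [0, 0, 0], "gripper": 0.2}, {"translation": [0.71, 0, -0.15], "angular": [0, 0, 0], "gripper": 0.2}, {"translation": [0.16, 0, 0.75], "angular": [0, 0, 0], "gripper": 0.2}, {"translation": [0.16, 0, 0.75], "angular": [0, 0, 0], "gripper": 0.2}, {"translation": [0.16, 0, 0.75], "angular": [0, 0, 0], "gripper": 0.2}, {"translation": [0, 0, 0], "angular": [0, 0, 0], "gripper": 0.2}]'

```text
t: 26.92
tool_pos: [0.6277, 0.266, 0.1227]
tool_rot: [2.119, 2.107, -0.231]
contact_force: [-0.7, 0.1, -0.7]
opening: 0.0376
grip_force: 30.3
```

drive_tool --steps '[{"translation": [0.08, 0, 0.36], "angular": [0, 0, 0], "gripper": 0.2}, {"translation": [0.06, 0, 0.28], "angular": [0, 0, 0], "gripper": 0.2}, {"translation": [0, 0, 0], "angular": [0, 0, 0], "gripper": 0.2}, {"translation": [0, 0, 0], "angular": [0, 0, 0], "gripper": 0.2}]'

```text
t: 27.42
tool_pos: [0.6299, 0.2678, 0.1005]
tool_rot: [2.117, 2.105, -0.221]
contact_force: [-0.8, -0.0, -0.6]
opening: 0.0374
grip_force: 30.3
```

drive_tool --steps '[{"translation": [0.02, 0, 0.13], "angular": [0, 0, 0], "gripper": 0.2}, {"translation": [0, 0, 0], "angular": [0, 0, 0], "gripper": 0.2}, {"translation": [0, 0, 0], "angular": [0, 0, 0], "gripper": 0.2}]'

```text
t: 27.8
tool_pos: [0.6296, 0.2674, 0.0947]
tool_rot: [2.117, 2.106, -0.222]
contact_force: [0.0, 0.0, -0.7]
opening: 0.0378
grip_force: 30.3
```

drive_tool --steps '[{"translation": [0.1, 0, 0.03], "angular": [0, 0, 0], "gripper": 0.2}, {"translation": [0, 0, 0], "angular": [0, 0, 0], "gripper": 0.2}, {"translation": [0, 0, 0], "angular": [0, 0, 0], "gripper": 0.2}]'

```text
t: 28.18
tool_pos: [0.6296, 0.2711, 0.0927]
tool_rot: [2.117, 2.106, -0.223]
contact_force: [-0.5, -0.2, -0.3]
opening: 0.0375
grip_force: 30.3
```

drive_tool --steps '[{"translation": [0.12, 0, 0.01], "angular": [0, 0, 0], "gripper": 0.2}, {"translation": [0.08, 0, 0], "angular": [0, 0, 0], "gripper": 0.2}, {"translation": [0, 0, 0], "angular": [0, 0, 0], "gripper": 0.2}, {"translation": [0, 0, 0], "angular": [0, 0, 0], "gripper": 0.2}]'

```text
t: 28.68
tool_pos: [0.6297, 0.2788, 0.0906]
tool_rot: [2.117, 2.106, -0.223]
contact_force: [-0.7, 0.5, 0.0]
opening: 0.0374
grip_force: 30.3
```

drive_tool --steps '[{"translation": [0.06, 0, 0], "angular": [0, 0, 0], "gripper": 0.2}, {"translation": [0, 0, 0], "angular": [0, 0, 0], "gripper": 0.2}, {"translation": [0, 0, 0], "angular": [0, 0, 0], "gripper": 0.2}]'

```text
t: 29.05
tool_pos: [0.6298, 0.2803, 0.0903]
tool_rot: [2.116, 2.105, -0.224]
contact_force: [-0.5, -4.0, 0.6]
opening: 0.0376
grip_force: 29.9
```

drive_tool --steps '[{"translation": [-0.02, 0, 0.01], "angular": [0, 0, 0], "gripper": 0.2}, {"translation": [0, 0, 0], "angular": [0, 0, 0], "gripper": 0.65}, {"translation": [0, 0, 0], "angular": [0, 0, 0], "gripper": 0.65}, {"translation": [0, 0, 0], "angular": [0, 0, 0], "gripper": 0.65}, {"translation": [0, 0, -0.4], "angular": [0, 0, 0], "gripper": 0.65}, {"translation": [0, 0, -0.9], "angular": [0, 0, 0], "gripper": 0.65}, {"translation": [0, 0, -0.9], "angular": [0, 0, 0], "gripper": 0.65}, {"translation": [0, 0, -0.9], "angular": [0, 0, 0], "gripper": 0.8}]'

```text
t: 30.05
tool_pos: [0.63, 0.3067, 0.2139]
tool_rot: [2.117, 2.106, -0.22]
contact_force: [1.7, 0.2, -1.4]
opening: 0.0682
grip_force: 0.0
```

drive_tool --steps '[{"translation": [0, 0, 0], "angular": [0, 0.75, 0], "gripper": 1}, {"translation": [0, 0, 0], "angular": [0, 0.75, 0], "gripper": 1}, {"translation": [0, 0, 0], "angular": [0, 0, 0], "gripper": 1}]'

```text
t: 30.42
tool_pos: [0.6304, 0.305, 0.213]
tool_rot: [2.228, 2.213, 0.002]
contact_force: [0.1, -0.4, 0.7]
opening: 0.0856
grip_force: 0.0
```

```bash
python3 - <<'E'
from h import *
for n in("scene","top"):
    objfit(grab(n),(.629,.268),zlo=.099,zhi=.114,rad=.045,top=.02)
objfit(grab("wrist"),(.629,.268),zlo=.099,zhi=.114,rad=.045,top=.02)
plan(((.432,-.1185,.215),89.4,0),((.434,-.1185,.2),8.5,0))
E
```

```text
fit n318 topz 0.1136 c 630.1 284.0 size 57 40 ang 89.2Traceback (most recent call last):
  File "<stdin>", line 3, in <module>
  File "h.py", line 30, in objfit
    i=min(range(1,nl),key=lambda i:np.linalg.norm(C[l==i].mean(0)[:2]-c[:2])-(st[i,4]>40))
ValueError: min() iterable argument is empty
```

drive_tool --steps '[{"translation": [-0.966, -0.434, 0], "angular": [0, 0, 0], "gripper": 1}, {"translation": [-0.966, -0.434, 0], "angular": [0, 0, 0], "gripper": 1}, {"translation": [-0.966, -0.434, 0], "angular": [0, 0, 0], "gripper": 1}, {"translation": [-0.966, -0.434, 0], "angular": [0, 0, 0], "gripper": 1}, {"translation": [-0.966, -0.434, 0], "angular": [0, 0, 0], "gripper": 1}, {"translation": [-0.966, -0.434, 0], "angular": [0, 0, 0], "gripper": 1}, {"translation": [-0.966, -0.434, 0], "angular": [0, 0, 0], "gripper": 1}, {"translation": [-0.966, -0.434, 0], "angular": [0, 0, 0], "gripper": 1}]'

```text
t: 31.52
tool_pos: [0.4889, -0.0029, 0.2116]
tool_rot: [2.225, 2.217, -0.001]
contact_force: [-0.8, -0.6, 0.0]
opening: 0.0856
grip_force: 0.0
```

drive_tool --steps '[{"translation": [-0.966, -0.434, 0], "angular": [0, 0, 0], "gripper": 1}, {"translation": [-0.966, -0.434, 0], "angular": [0, 0, 0], "gripper": 1}, {"translation": [-0.966, -0.434, 0], "angular": [0, 0, 0], "gripper": 1}, {"translation": [0, 0, 0], "angular": [0, 0, 1], "gripper": 1}, {"translation": [0, 0, 0], "angular": [0, 0, 1], "gripper": 1}, {"translation": [0, 0, 0], "angular": [0, 0, 1], "gripper": 1}, {"translation": [0, 0, 0], "angular": [0, 0, 1], "gripper": 1}, {"translation": [0, 0, 0], "angular": [0, 0, 1], "gripper": 1}]'

```text
t: 32.52
tool_pos: [0.4369, -0.1176, 0.2115]
tool_rot: [2.853, 1.315, -0.002]
contact_force: [0.2, 0.4, -0.3]
opening: 0.0851
grip_force: 0.0
```

drive_tool --steps '[{"translation": [0, 0, 0], "angular": [0, 0, 1], "gripper": 1}, {"translation": [0, 0, 0], "angular": [0, 0, 1], "gripper": 1}, {"translation": [0, 0, 0], "angular": [0, 0, 1], "gripper": 1}, {"translation": [0, 0, 0], "angular": [0, 0, 1], "gripper": 1}, {"translation": [0, 0, 0], "angular": [0, 0, 1], "gripper": 1}, {"translation": [0, 0, 0], "angular": [0, 0, 0.15], "gripper": 1}, {"translation": [0, 0, 0], "angular": [0, 0, 0], "gripper": 1}]'

```text
t: 33.4
tool_pos: [0.4368, -0.1178, 0.2114]
tool_rot: [3.132, 0.237, -0.001]
contact_force: [-0.1, -0.4, -1.0]
opening: 0.0852
grip_force: 0.0
```

```bash
python3 - <<'E'
from h import *
objfit(grab("wrist"),(.4345,-.1185),rad=.06)
plan(((.4345,-.1185,.014),8.4,0))
im=grab("top"); save(im,"pics/t2.png")
crop=cv2.resize(cv2.cvtColor(im["color"],cv2.COLOR_RGB2BGR)[120:185,258:408],None,fx=5,fy=5,interpolation=cv2.INTER_CUBIC); cv2.imwrite("pics/t2c.png",crop)
E
```

```text
fit n1667 topz 0.0368 c 434.9 -118.6 size 52 39 ang 8.5
now [ 0.4368 -0.1178  0.2113] yaw 8.6 t 33.5 open 0.0854 gf 0.0 F [-0.1 -0.  -0.1]
shift [-0.06  0.01  4.93] turn [0.   0.   0.03]
```

View pics/t2c.png

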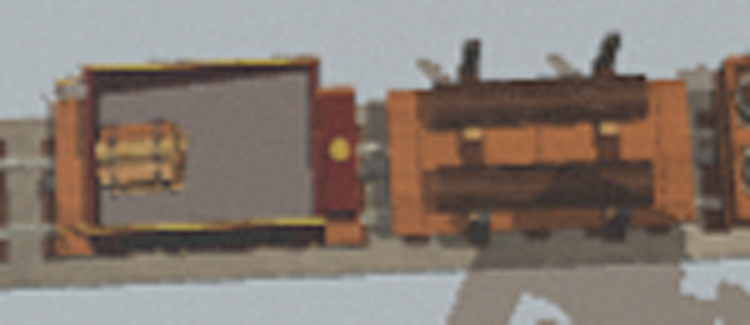

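The first bundle lies lengthwise against the front board at crop (140,157), and both logs are in place. Gripping the second bundle.

drive_tool --steps '[{"translation": [-0.06, 0.01, 0.8], "angular": [0, 0, 0], "gripper": 1}, {"translation": [0, 0, 1], "angular": [0, 0, 0], "gripper": 1}, {"translation": [0, 0, 1], "angular": [0, 0, 0], "gripper": 0.85}, {"translation": [0, 0, 1], "angular": [0, 0, 0], "gripper": 0.85}, {"translation": [0, 0, 0.8], "angular": [0, 0, 0], "gripper": 0.85}, {"translation": [0, 0, 0.36], "angular": [0, 0, 0], "gripper": 0.85}, {"translation": [0, 0, 0], "angular": [0, 0, 0], "gripper": 0.85}, {"translation": [0, 0, 0], "angular": [0, 0, 0], "gripper": 0.3}]' --force 30

```text
t: 34.5
tool_pos: [0.4356, -0.1194, 0.0144]
tool_rot: [3.132, 0.233, 0.004]
contact_force: [1.3, -0.1, 0.4]
opening: 0.0561
grip_force: 0.0
```

drive_tool --steps '[{"translation": [0, 0, 0], "angular": [0, 0, 0], "gripper": 0.2}, {"translation": [0, 0, 0], "angular": [0, 0, 0], "gripper": 0.2}, {"translation": [0, 0, 0], "angular": [0, 0, 0], "gripper": 0.2}, {"translation": [0, 0, 0], "angular": [0, 0, 0], "gripper": 0.2}]'

```text
t: 35.0
tool_pos: [0.4357, -0.1194, 0.0145]
tool_rot: [3.131, 0.233, 0.004]
contact_force: [0.3, -0.3, 5.3]
opening: 0.0374
grip_force: 32.5
```

```bash
python3 - <<'E'
from h import *
plan(((.436,-.1184,.235),8.6,0),((.629,.205,.235),8.6,0),((.629,.205,.235),89.4,0),((.629,.205,.235),89.4,-12))
E
```

```text
now [ 0.4357 -0.1194  0.0145] yaw 8.5 t 35.0 open 0.0374 gf 32.5 F [ 0.3 -0.3  5.3]
shift [ 0.02 -0.01 -5.51] turn [ 0.01 -0.02 -0.01]
shift [ 5.98 -7.27 -0.  ] turn [0. 0. 0.]
shift [0. 0. 0.] turn [  0.    0.  -10.1]
shift [0. 0. 0.] turn [ 0.  -1.5 -0. ]
```

drive_tool --steps '[{"translation": [0, 0, -0.6], "angular": [0, 0, 0], "gripper": 0.2}, {"translation": [0, 0, -1], "angular": [0, 0, 0], "gripper": 0.2}, {"translation": [0, 0, -1], "angular": [0, 0, 0], "gripper": 0.2}, {"translation": [0, 0, -1], "angular": [0, 0, 0], "gripper": 0.2}, {"translation": [0, 0, -1], "angular": [0, 0, 0], "gripper": 0.2}, {"translation": [0, 0, -0.9], "angular": [0, 0, 0], "gripper": 0.2}]'

```text
t: 35.75
tool_pos: [0.4341, -0.1186, 0.2343]
tool_rot: [3.133, 0.233, 0.001]
contact_force: [0.8, 0.1, -1.0]
opening: 0.0375
grip_force: 31.6
```

drive_tool --steps '[{"translation": [0.75, -0.91, 0], "angular": [0, 0, 0], "gripper": 0.2}, {"translation": [0.75, -0.91, 0], "angular": [0, 0, 0], "gripper": 0.2}, {"translation": [0.75, -0.91, 0], "angular": [0, 0, 0], "gripper": 0.2}, {"translation": [0.75, -0.91, 0], "angular": [0, 0, 0], "gripper": 0.2}, {"translation": [0.75, -0.91, 0], "angular": [0, 0, 0], "gripper": 0.2}, {"translation": [0.75, -0.91, 0], "angular": [0, 0, 0], "gripper": 0.2}, {"translation": [0.75, -0.91, 0], "angular": [0, 0, 0], "gripper": 0.2}, {"translation": [0.73, -0.91, 0], "angular": [0, 0, 0], "gripper": 0.2}]'

```text
t: 36.75
tool_pos: [0.6283, 0.206, 0.2324]
tool_rot: [3.133, 0.233, -0.001]
contact_force: [0.6, -0.3, 0.0]
opening: 0.0374
grip_force: 31.6
```

drive_tool --steps '[{"translation": [0, 0, 0], "angular": [0, 0, -1], "gripper": 0.2}, {"translation": [0, 0, 0], "angular": [0, 0, -1], "gripper": 0.2}, {"translation": [0, 0, 0], "angular": [0, 0, -1], "gripper": 0.2}, {"translation": [0, 0, 0], "angular": [0, 0, -1], "gripper": 0.2}, {"translation": [0, 0, 0], "angular": [0, 0, -1], "gripper": 0.2}, {"translation": [0, 0, 0], "angular": [0, 0, -1], "gripper": 0.2}, {"translation": [0, 0, 0], "angular": [0, 0, -1], "gripper": 0.2}, {"translation": [0, 0, 0], "angular": [0, 0, -1], "gripper": 0.2}]'

```text
t: 37.75
tool_pos: [0.6275, 0.2046, 0.2324]
tool_rot: [-2.529, -1.863, 0.001]
contact_force: [0.6, -0.4, 0.6]
opening: 0.0374
grip_force: 31.5
```

drive_tool --steps '[{"translation": [0, 0, 0], "angular": [0, 0, -1], "gripper": 0.2}, {"translation": [0, 0, 0], "angular": [0, 0, -1], "gripper": 0.2}, {"translation": [0, 0, 0], "angular": [0, 0, -0.1], "gripper": 0.2}, {"translation": [0, 0, 0], "angular": [0, -0.75, 0], "gripper": 0.2}, {"translation": [0, 0, 0], "angular": [0, -0.75, 0], "gripper": 0.2}, {"translation": [0, 0, 0], "angular": [0, 0, 0], "gripper": 0.2}, {"translation": [0, 0, 0], "angular": [0, 0, 0], "gripper": 0.2}]'

```text
t: 38.62
tool_pos: [0.6278, 0.2045, 0.2327]
tool_rot: [2.126, 2.099, -0.222]
contact_force: [0.6, -0.0, -0.1]
opening: 0.0372
grip_force: 31.6
```

```bash
python3 - <<'E'
from h import *
plan(((.629,.212,.23),89.4,-12),((.629,.212,.14),89.4,-12),((.629,.212,.105),89.4,-12))
E
```

```text
now [0.6278 0.2045 0.2327] yaw 89.3 t 38.6 open 0.0372 gf 31.6 F [ 0.6 -0.  -0.1]
shift [0.2  0.03 0.03] turn [-0.01 -0.01 -0.02]
shift [ 0.47 -0.    2.2 ] turn [0. 0. 0.]
shift [ 0.18 -0.    0.86] turn [0. 0. 0.]
```

drive_tool --steps '[{"translation": [0.2, 0.03, 0], "angular": [0, 0, 0], "gripper": 0.2}, {"translation": [0.16, 0, 0.73], "angular": [0, 0, 0], "gripper": 0.2}, {"translation": [0.16, 0, 0.73], "angular": [0, 0, 0], "gripper": 0.2}, {"translation": [0.15, 0, 0.73], "angular": [0, 0, 0], "gripper": 0.2}, {"translation": [0.1, 0, 0.45], "angular": [0, 0, 0], "gripper": 0.2}, {"translation": [0.06, 0, 0.3], "angular": [0, 0, 0], "gripper": 0.2}, {"translation": [0, 0, 0], "angular": [0, 0, 0], "gripper": 0.2}, {"translation": [0, 0, 0], "angular": [0, 0, 0], "gripper": 0.2}]'

```text
t: 39.62
tool_pos: [0.63, 0.2129, 0.1123]
tool_rot: [2.124, 2.098, -0.22]
contact_force: [0.3, 0.1, -0.4]
opening: 0.0374
grip_force: 31.6
```

drive_tool --steps '[{"translation": [0.02, 0, 0.12], "angular": [0, 0, 0], "gripper": 0.2}, {"translation": [0, 0, 0], "angular": [0, 0, 0], "gripper": 0.2}, {"translation": [0, 0, 0], "angular": [0, 0, 0], "gripper": 0.2}]'

```text
t: 40.0
tool_pos: [0.6292, 0.2124, 0.1062]
tool_rot: [2.124, 2.099, -0.223]
contact_force: [-1.2, 0.9, 0.3]
opening: 0.0373
grip_force: 31.6
```

drive_tool --steps '[{"translation": [0.1, 0, 0.06], "angular": [0, 0, 0], "gripper": 0.2}, {"translation": [0.12, 0, 0], "angular": [0, 0, 0], "gripper": 0.2}, {"translation": [0.08, 0, 0], "angular": [0, 0, 0], "gripper": 0.2}, {"translation": [0, 0, 0], "angular": [0, 0, 0], "gripper": 0.2}, {"translation": [0, 0, 0], "angular": [0, 0, 0], "gripper": 0.2}]'

```text
t: 40.62
tool_pos: [0.6293, 0.2237, 0.1012]
tool_rot: [2.124, 2.099, -0.223]
contact_force: [0.1, 0.6, -0.4]
opening: 0.0376
grip_force: 31.6
```

drive_tool --steps '[{"translation": [0.06, 0, 0], "angular": [0, 0, 0], "gripper": 0.2}, {"translation": [0, 0, 0], "angular": [0, 0, 0], "gripper": 0.2}, {"translation": [0, 0, 0], "angular": [0, 0, 0], "gripper": 0.2}]'

```text
t: 41.0
tool_pos: [0.6293, 0.2259, 0.1007]
tool_rot: [2.124, 2.099, -0.223]
contact_force: [0.7, -0.4, -0.1]
opening: 0.0375
grip_force: 31.6
```

drive_tool --steps '[{"translation": [0.05, 0, 0], "angular": [0, 0, 0], "gripper": 0.2}, {"translation": [0, 0, 0], "angular": [0, 0, 0], "gripper": 0.2}, {"translation": [0, 0, 0], "angular": [0, 0, 0], "gripper": 0.2}]'

```text
t: 41.38
tool_pos: [0.6295, 0.2277, 0.1004]
tool_rot: [2.124, 2.098, -0.223]
contact_force: [0.3, -1.4, 0.9]
opening: 0.0376
grip_force: 31.6
```

drive_tool --steps '[{"translation": [0.05, 0, 0], "angular": [0, 0, 0], "gripper": 0.2}, {"translation": [0, 0, 0], "angular": [0, 0, 0], "gripper": 0.2}, {"translation": [0, 0, 0], "angular": [0, 0, 0], "gripper": 0.2}]'

```text
t: 41.75
tool_pos: [0.6299, 0.228, 0.1004]
tool_rot: [2.123, 2.096, -0.226]
contact_force: [1.2, -6.5, 0.9]
opening: 0.0377
grip_force: 31.7
```

Firm contact at 6.5 N. I'll ease off slightly and release.

drive_tool --steps '[{"translation": [-0.04, 0, 0.01], "angular": [0, 0, 0], "gripper": 0.2}, {"translation": [0, 0, 0], "angular": [0, 0, 0], "gripper": 0.65}, {"translation": [0, 0, 0], "angular": [0, 0, 0], "gripper": 0.65}, {"translation": [0, 0, 0], "angular": [0, 0, 0], "gripper": 0.65}, {"translation": [0, 0, -0.4], "angular": [0, 0, 0], "gripper": 0.65}, {"translation": [0, 0, -0.9], "angular": [0, 0, 0], "gripper": 0.65}, {"translation": [0, 0, -0.9], "angular": [0, 0, 0], "gripper": 0.65}, {"translation": [0, 0, -0.9], "angular": [0, 0, 0], "gripper": 0.8}]'

```text
t: 42.75
tool_pos: [0.6298, 0.2547, 0.2237]
tool_rot: [2.124, 2.099, -0.221]
contact_force: [0.2, -0.6, 0.2]
opening: 0.0681
grip_force: 0.0
```

drive_tool --steps '[{"translation": [-1, 0, -0.3], "angular": [0, 0.75, 0], "gripper": 0.8}, {"translation": [-1, 0, -0.3], "angular": [0, 0.75, 0], "gripper": 0.8}, {"translation": [-1, 0, 0], "angular": [0, 0, 0], "gripper": 0.8}, {"translation": [-0.5, 0, 0], "angular": [0, 0, 0], "gripper": 0.8}, {"translation": [0, 0, 0], "angular": [0, 0, 0], "gripper": 0.8}, {"translation": [0, 0, 0], "angular": [0, 0, 0], "gripper": 0.8}]'

```text
t: 43.5
tool_pos: [0.6279, 0.1202, 0.257]
tool_rot: [-2.233, -2.209, -0.0]
contact_force: [0.4, -0.0, -0.1]
opening: 0.0686
grip_force: 0.0
```

```bash
python3 - <<'E'
from h import *
im=grab("wrist")
save(im,"pics/w7.png")
v,u=np.mgrid[:400,:640];d=im["depth"]
C=(np.stack([(u-im["cx"])/im["fx"]*d,(v-im["cy"])/im["fy"]*d,d],-1)-im["t"])@im["R"]
m=(abs(C[...,0]-.6295)<.045)&(C[...,1]>.175)&(C[...,1]<.305)&(d>0)
h=C[...,2]-(.083-.2126*(C[...,1]-.2385))
k=C[m&(h>.025)]; print(k.min(0).round(4),k.max(0).round(4),len(k))
for y in np.arange(.19,.31,.006):
    s=k[abs(k[:,1]-y)<.003]
    if len(s)>5: print(round(y,3),len(s),s[:,0].min().round(3),s[:,0].max().round(3),np.percentile(s[:,2],80).round(4))
plan()
E
```

```text
[0.6095 0.2047 0.1019] [0.6489 0.282  0.1275] 4244
0.202 9 0.626 0.64 0.1163
0.208 317 0.609 0.648 0.1251
0.214 337 0.61 0.648 0.1248
0.22 315 0.61 0.649 0.1241
0.226 339 0.61 0.648 0.1219
0.232 328 0.61 0.648 0.1206
0.238 336 0.61 0.648 0.1195
0.244 362 0.61 0.649 0.1186
0.25 313 0.61 0.648 0.1172
0.256 297 0.609 0.648 0.115
0.262 350 0.609 0.648 0.1143
0.268 348 0.61 0.649 0.1138
0.274 354 0.61 0.649 0.1118
0.28 239 0.61 0.649 0.1105
now [0.6278 0.1204 0.2569] yaw 89.4 t 43.5 open 0.0686 gf 0.0 F [ 0.  -0.6  0.4]
```

View pics/w7.png

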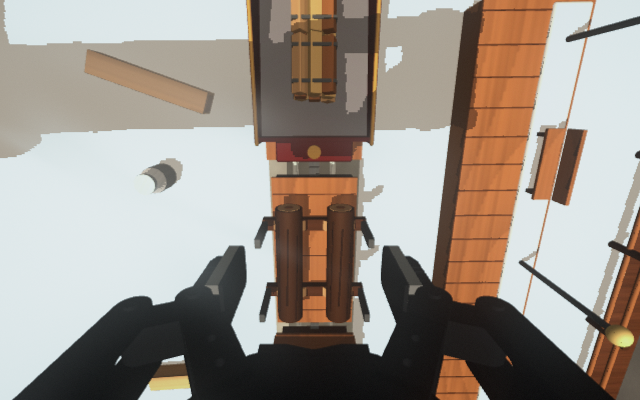

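The second bundle lies straight in line behind the first, (314,0) to (315,98), with its origin about 16 mm behind the tender's middle. The logs are seated at columns 289 and 340, and the arm is clear.

```bash
python3 -c "
from h import *
print(ctrl.finish_job())"
```

```text
the job is handed in; nothing more can be done
None
```

I've handed in the job after about 44 s of the 104 s allowed: by my last camera check, both logs were seated in their notches and both bundles were in line in the tender, the first against the front board and the second against it. The squared beams and churn were left alone, and the hand-in gave no verdict.

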